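# Stack a turning blank for gluing and start the cure timer

### The job

Lay all the wooden discs that are on the bench in one stack, centred on the round steel plate, and set the steel weight centred on top of them. Then slide the cure timer's dust cover well open so that the button is clear, press the green start button fully, and slide the cover fully shut again. Leave the other things on the bench where they are, and do not knock over the glue bottle.

Things in the scene. Friction and masses are not known exactly. Their poses are not given: they have to be found in the camera images.
- plate: Round steel glue-up plate lying on the bench, fixed, 130 mm diameter, 12 mm thick; a thin dark ring of 67 mm outer diameter is scribed round its centre. Origin at the centre of its underside, z up.
- plate_top (a point): Centre of the plate's top face (12 mm above the bench): the spot on which the stack is centred.
- weight_center (a point): Centre of the steel weight: a plain dark steel disc, 64 mm diameter, 22 mm thick, 0.3 to 0.6 kg, the same both ways up, with a 40 mm blue dot on each face. Lies flat on the bench at the start.
- weight: The steel weight itself; origin at the centre of one flat face (the lower one at the start), z along its axis.
- cover (a joint): Slide of the timer's dust cover in m: 0 fully shut (over the button), 0.100 fully open; grows as the cover moves along the timer's +y. Stays where it is left; a light push of about 2 N slides it. It may start up to 20 mm open.
- cover_tab (a point): Top centre of the yellow grip tab that stands up in the middle of the grey dust cover; moves with the cover. The tab is 44 mm along the timer's x, 12 mm thick along the timer's y (the slide direction) and stands 28 mm above the cover plate (126 x 104 mm, 4 mm thick). The cover plate's top is 69.5 mm and the tab's top 97.5 mm above the bench.
- timer: The glue-cure timer: a green box fixed to the bench, 130 mm (its x) by 210 mm (its y), top 64 mm above the bench. Origin at the centre of its underside, z up. In the half at its -y side is a recess open at the top (94 mm in x, 105 mm in y, 28 mm deep) with the button near its middle; the dust cover lies over it and slides along +y onto the other half.
- start_top (a point): Centre of the green start button's top, 36 mm diameter, 58 mm above the bench when not pressed (11.5 mm below the top face of the cover); 45 mm from the timer's origin towards its -y. Hidden until the cover is slid aside.
- start (a joint): Travel of the start button in m: 0 up, 0.006 fully down (about 5 N); springs back.
- glue: White glue bottle standing on the bench, 56 mm diameter, 170 mm tall. Not part of the job.
- tape: Black tape measure, 68 x 68 x 36 mm. Not part of the job.
- sander: Cork sanding block with red paper, 120 x 65 x 30 mm. Not part of the job.
- disc1_center (a point): Centre of wooden disc 1 (light wood): 64 mm diameter, 18 mm thick, about 50 g, both faces alike. Lies flat on the bench at the start; four to six of the six discs are present, an absent one reads None.
- disc1: Wooden disc 1 itself; origin at the centre of one flat face (the lower one at the start), z along its axis.
- disc2_center (a point): Centre of wooden disc 2 (mid-brown wood): 64 mm diameter, 18 mm thick, about 50 g, both faces alike. Lies flat on the bench at the start; four to six of the six discs are present, an absent one reads None.
- disc2: Wooden disc 2 itself; origin at the centre of one flat face (the lower one at the start), z along its axis.
- disc3_center (a point): Centre of wooden disc 3 (pale plywood): 64 mm diameter, 18 mm thick, about 50 g, both faces alike. Lies flat on the bench at the start; four to six of the six discs are present, an absent one reads None.
- disc3: Wooden disc 3 itself; origin at the centre of one flat face (the lower one at the start), z along its axis.
- disc4_center (a point): Centre of wooden disc 4 (light wood): 64 mm diameter, 18 mm thick, about 50 g, both faces alike. Lies flat on the bench at the start; four to six of the six discs are present, an absent one reads None.
- disc4: Wooden disc 4 itself; origin at the centre of one flat face (the lower one at the start), z along its axis.
- disc5_center (a point): Centre of wooden disc 5 (mid-brown wood): 64 mm diameter, 18 mm thick, about 50 g, both faces alike. Lies flat on the bench at the start; four to six of the six discs are present, an absent one reads None.
- disc5: Wooden disc 5 itself; origin at the centre of one flat face (the lower one at the start), z along its axis.
- disc6_center (a point): Centre of wooden disc 6 (pale plywood): 64 mm diameter, 18 mm thick, about 50 g, both faces alike. Lies flat on the bench at the start; four to six of the six discs are present, an absent one reads None.
- disc6: Wooden disc 6 itself; origin at the centre of one flat face (the lower one at the start), z along its axis.
Things that resemble listed ones, but are neither listed nor needed, are in the scene too. What is shaped like the disc5 but pink or purple is not meant.

How it is judged:
By the outcome, as a careful person would: the job done as asked, in the order asked, and still so for the second after the job is handed in, with the robot touching nothing.
Of disc1, disc2, disc3, disc4, disc5, disc6 only 4 to 6 are there at a start; the rules pass over those that are not, and their reading is None.
At some moment in a run one of disc1, disc2, disc3, disc4, disc5, disc6 may be knocked a few centimetres aside while the robot is not near it.
It also fails if it takes over 210 s, if anything falls off the work surface, if the arm or the gripper's body presses on something with over 40 N, if the wrist force passes 120 N, or if a joint passes its speed limit or range.

### The arm

A 6-joint arm with a two-finger parallel gripper is mounted at the origin on the work surface. World frame = base frame: x ahead of the robot, y to its left, z up, the work surface at z = 0. Lengths are in m, angles in rad, forces in N, time in s.
With the tool pointing down it reaches from about 0.375 to 0.9 m from the base axis. Payload 3.1 kg.
Tool frame: the origin (TCP) lies at the centre of the arm's flange, where the gripper is bolted on; the fingertips stand 173 mm ahead of it and the grasp point (between the pads) lies 155 mm ahead of it; z points along the fingers, x is the direction in which the jaws open and shut, and the axes are right-handed (so a half turn about z gives the same grasp; the last joint's range is limited). The gripper opens to 85 mm and grips with 20 to 120 N. Pads are 22 mm wide; open, the fingers measure 114 mm over their backs; the gripper's body (76 mm by 85 mm) begins 54 mm behind the grasp point. The pads swing forward as they close: fully open they stand 13 mm farther back than shut.
Start: joints at [1.097, 0.527, 1.433, -0, 1.181, -0.178], TCP at [0.182, 0.598, 0.405] pointing down, gripper open.
Joint ranges: [-3.08, 3.08], [-0.75, 2.2], [0.22, 2.44], [-1.43, 4.57], [0, 2.65], [-2.85, 2.85]. Speed limits (rad/s): [2.79, 2.79, 3.14, 3.14, 3.14, 3.14].

### API

Orientations are given as a unit quaternion [x, y, z, w].
In Python, from station import manip gives the robot as it stands.
- The arm moves only by the shell command python3 -m jog 'ROWS' [OPENING] [FORCE]. ROWS is JSON, a list that holds one entry, the list of rows, each a list of 4 numbers: the shift along the world's x, y, z in mm, then the turn about the world's z in degrees. A call has exactly 8 rows; each row shifts and turns the commanded pose from where the row before left it; what a row does not reach is not made up. A row lasts 1/8 s, in which the tool goes at most 62.5 mm and 10.7 degrees, less where a joint would pass 70% of its speed; a pose out of reach is approached as far as the arm can. A call is refused whole if a number of a shift passes 62.5 or a number of a turn 10.7, either way. A call with a gripper value outside its range is refused whole. OPENING is the opening in per cent of the stroke, from 0 (shut) to 100 (fully open), set as the call begins (- or left out, the last holds). The fingers move at their own pace and stop on an object; FORCE is the grip in N (left out, the last holds). Time passes only in rows, so rows that do not move let the fingers close, or fill a call up. It gives the time, the measured TCP pose, the force and the opening at its end, in the units of the state.
- manip.sense(): the state, without advancing time (a new reading comes with each control period).
- manip.snapshot(name): name is "scene" or "top" or "wrist"; returns the picture (400x640x3 uint8, red, green, blue); there is no depth.
- manip.camera_info(name): a dict with "fx", "fy", "cx", "cy" (pixels), "R" (3x3) and "t" (3): a world point X has camera coordinates R X + t. Camera axes: x right, y down, z forward; pixel columns grow to the right and rows downward; lengths in m; the calibration is good to about 2 mm. A picture is of the moment at which its call begins: read the wrist's pose just before it. camera_info takes no time and is no camera call; for the wrist camera it gives the pose at the moment of the call.
- manip.sign_off(): hands the job in, once; it reports no verdict.
The state is a dict: "t": time; "q": joint angles; "qd": joint speeds; "tau": joint torques, N m; "tcp_pos": TCP position; "tool_rot": TCP orientation; "force": force on the tool from outside, world axes, zero at the start; "ft_torque": the same for the moment, N m; "finger_gap": opening from 0.0 (shut) to 1.0 (fully open).
Only numpy, scipy, OpenCV 4.12 (cv2) and the standard library are available. Lean on these libraries where they do the work, as an engineer would, in place of code of your own. Each camera call takes 0.05 s, during which the arm holds its last target. There are 200 camera calls.

## Working session

There is one attempt and no reset: what is moved stays moved. The work goes in short steps, Python scripts to look and compute and a shell command to move; the robot and the scene stay as the last step left them, time stands still between calls to the robot, and variables do not carry over. Pictures are saved under pics/ and viewed, about 12 in all and at most 16, crops included, and the job is handed in when it is done.

```bash
mkdir -p pics; ls; python3 - <<'E'
from station import manip
import cv2
for n in ("top","scene"):
    im=manip.snapshot(n); cv2.imwrite(f"pics/{n}0.png",im[:,:,::-1])
    c=manip.camera_info(n); print(n,c)
s=manip.sense(); print(s)
E
```

```text
pics
top {'fx': 432.25662597003577, 'fy': 432.25662597003577, 'cx': 322.9399105003122, 'cy': 202.48944183674743, 'R': array([[-0.00438834, -0.99993878, -0.01015776],
       [-0.98901688,  0.00584067, -0.14768714],
       [ 0.14773742,  0.00939809, -0.98898197]]), 't': array([-0.02133147,  0.54786332,  1.05986886])}
scene {'fx': 398.20798514620316, 'fy': 398.20798514620316, 'cx': 319.04313388034035, 'cy': 194.51069231276924, 'R': array([[ 0.33266579,  0.9428159 ,  0.02077629],
       [ 0.57023148, -0.18355719, -0.80071394],
       [-0.7511122 ,  0.27821743, -0.5986865 ]]), 't': array([-0.12160254, -0.23574786,  1.50261159])}
{'t': 0.1, 'q': array([ 1.09645358e+00,  5.28375178e-01,  1.43374832e+00,  2.14729733e-05,
        1.18139174e+00, -1.78496812e-01]), 'qd': array([-3.19597399e-04,  3.52257305e-04, -1.19611520e-03,  6.49969745e-04,
        5.23646225e-05, -1.50609693e-03]), 'tau': array([ 3.06574548e-04, -4.43304777e+01, -1.78586519e+01, -2.25912863e-04,
        3.87076550e-03, -3.24470682e-05]), 'tcp_pos': array([0.18204755, 0.59758816, 0.40383815]), 'tool_rot': array([ 8.03603062e-01,  5.95164847e-01, -8.66204201e-04,  4.16983232e-04]), 'force': array([ 0.42684288,  0.60172206, -0.13540073]), 'ft_torque': array([ 0.04559828, -0.0218821 ,  0.00821359]), 'finger_gap': 0.9982305680124446}
```

View pics/top0.png

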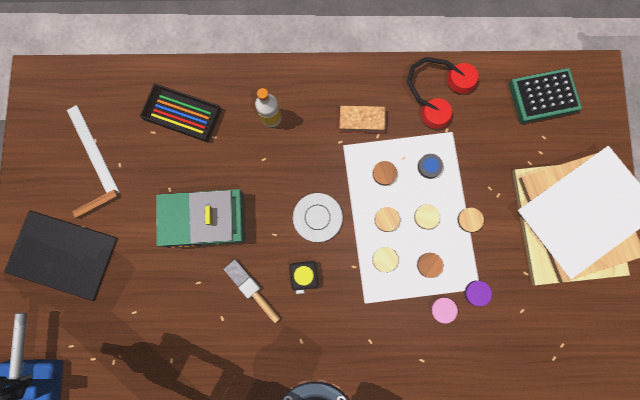

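View pics/scene0.png

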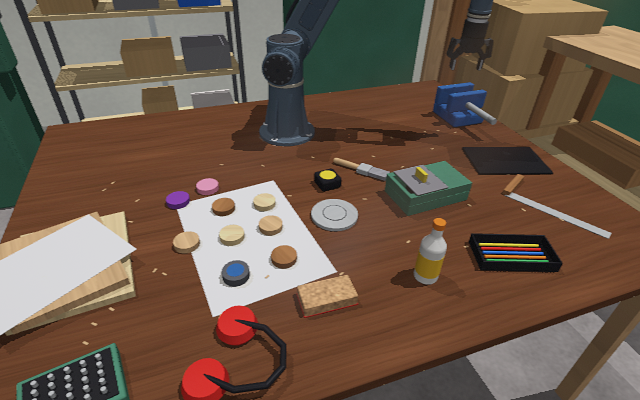

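The top view shows all six discs: (385,173), (387,219), (428,216), (471,219), (386,260) and (430,265). The weight is at (430,166), the plate at (317,217) and the timer at (200,217), with its cover on the -y side. The pink and purple discs are decoys.

```bash
cat > h.py <<'E'
from station import manip
import cv2, numpy as np
def ray(c,u,v,z):
    R,t=np.array(c["R"]),np.array(c["t"]); o=-R.T@t
    d=R.T@np.array([(u-c["cx"])/c["fx"],(v-c["cy"])/c["fy"],1]); return o+d*(z-o[2])/d[2]
def px(c,X):
    p=np.array(c["R"])@np.array(X)+c["t"]; return p[0]/p[2]*c["fx"]+c["cx"],p[1]/p[2]*c["fy"]+c["cy"]
E
python3 - <<'E'
from h import *
im=cv2.imread("pics/top0.png"); c=manip.camera_info("top")
hsv=cv2.cvtColor(im,cv2.COLOR_BGR2HSV)
g=cv2.cvtColor(im,cv2.COLOR_BGR2GRAY)
cs=cv2.HoughCircles(cv2.medianBlur(g,3),cv2.HOUGH_GRADIENT_ALT,1,15,param1=150,param2=0.6,minRadius=9,maxRadius=28)
for u,v,r in cs[0]:
    z=0.012 if r>20 else .018
    print(u,v,r,ray(c,u,v,z)[:2].round(4), hsv[int(v),int(u)])
def box(name,lo,hi,roi,z):
    m=cv2.inRange(hsv,np.array(lo),np.array(hi)); k=np.zeros_like(m); x0,x1,y0,y1=roi; k[y0:y1,x0:x1]=m[y0:y1,x0:x1]
    ct=max(cv2.findContours(k,0,2)[0],key=cv2.contourArea)
    P=np.array([ray(c,u,v,z)[:2] for u,v in ct[:,0]],np.float32)*1000
    print(name,cv2.minAreaRect(P),len(ct))
box("tab",[22,120,120],[35,255,255],(190,225,195,235),.0975)
box("cover",[0,0,90],[180,40,255],(185,240,180,250),.0695)
box("timer",[60,60,30],[95,255,255],(140,250,180,255),.064)
w=manip.camera_info("wrist"); R=w["R"]; print("wristcam pos",-R.T@w["t"],"fwd",R[2],"right",R[0],w["fx"])
cv2.imwrite("pics/w0.png",manip.snapshot("wrist")[:,:,::-1])
E
```

```text
426.0 82.0 19.795647 [ 0.879  -0.3041] [ 10 135 119]
464.0 74.0 18.136501 [ 0.9009 -0.4077] [  0 193 201]
303.0 275.0 14.41819 [0.3655 0.0275] [ 30 164 232]
437.0 111.0 17.544357 [ 0.7968 -0.3302] [  0 200 232]
317.0 217.0 24.665615 [ 0.514  -0.0083] [120   1 220]
35.0 348.0 18.153435 [0.189  0.6948] [ 11 141 114]
384.0 260.0 13.041163 [ 0.4023 -0.1786] [ 28  53 234]
444.0 310.0 14.399373 [ 0.2777 -0.3252] [160  69 233]
317.0 217.0 12.45651 [ 0.5133 -0.0084] [120   1 220]
425.0 217.0 13.000125 [ 0.5117 -0.287 ] [ 28  59 235]
206.0 372.0 20.156578 [0.1296 0.2674] [ 10 139 119]
471.0 219.0 12.742924 [ 0.5059 -0.405 ] [ 21  91 233]
548.0 178.0 14.620519 [ 0.6122 -0.6109] [ 19  96 234]
429.0 265.0 13.164026 [ 0.3892 -0.2924] [ 12 135 187]
387.0 220.0 13.107871 [ 0.5045 -0.189 ] [ 22  83 234]
384.0 173.0 12.681561 [ 0.6283 -0.1844] [ 12 132 185]
265.0 103.0 12.131827 [0.8231 0.131 ] [ 10  14 110]
430.0 166.0 12.747963 [ 0.6463 -0.3054] [109 156 190]
478.0 294.0 12.85548 [ 0.3166 -0.4121] [139 151 198]
67.0 348.0 12.61612 [0.1887 0.6146] [ 10 142 117]
tab ((511.48199462890625, 254.4543914794922), (42.18006896972656, 11.548662185668945), 5.520705699920654) 13
cover ((511.6503601074219, 254.2855682373047), (125.92063903808594, 104.88306427001953), 3.2816367149353027) 38
timer ((508.31365966796875, 284.32257080078125), (132.3818359375, 208.59652709960938), 3.139880657196045) 52
wristcam pos [0.11669719 0.61860503 0.37283559] fwd [ 0.25700922 -0.08139386 -0.96297523] right [ 0.29191017  0.95644124 -0.00293345] 308.4232576117622
```

```bash
python3 -m jog '[[[35,-48,0,0],[35,-50,0,0],[35,-50,0,0],[35,-50,0,0],[35,-50,0,0],[35,-50,0,0],[35,-50,0,0],[35,-50,0,0]]]' 100 40
python3 -m jog '[[[5,-48,-12,0],[5,-48,-12,0],[5,-48,-12,0],[5,-48,-12,0],[5,-48,-12,0],[5,-48,-12,0],[5,-48,-12,0],[5,-40,-12,0]]]'
cat >> h.py <<'E'
def look(name,save=True):
    "wrist view: circles of about 64 mm, as world positions at z, with the offset still to move in mm"
    s=manip.sense(); c=manip.camera_info("wrist"); im=manip.snapshot("wrist")[:,:,::-1].copy()
    cv2.imwrite(f"pics/{name}.png",im); return s,c,im
def discs(s,c,im,z,r=.032,tol=.15,zc=None):
    "ellipse-ish contours on plane z: rectify the plane around the tool at 0.5 mm/px, Hough circles there"
    tcp=s["tcp_pos"]; H=[]; w=.2
    q=np.array([[tcp[0]+a,tcp[1]+b,z] for a,b in((w,w),(w,-w),(-w,-w),(-w,w))])
    src=np.array([px(c,p) for p in q],np.float32); dst=np.array([[0,0],[800,0],[800,800],[0,800]],np.float32)
    M=cv2.getPerspectiveTransform(src,dst); g=cv2.warpPerspective(im,M,(800,800))
    gg=cv2.medianBlur(cv2.cvtColor(g,cv2.COLOR_BGR2GRAY),5); R=r*2000
    cs=cv2.HoughCircles(gg,cv2.HOUGH_GRADIENT_ALT,1,40,param1=100,param2=.6,minRadius=int(R*(1-tol)),maxRadius=int(R*(1+tol)))
    out=[]
    for u,v,rr in (cs[0] if cs is not None else []):
        P=np.array([tcp[0]+w-v/2000,tcp[1]+w-u/2000]); out.append((P.round(4),((P-tcp[:2])*1000).round(1),round(float(rr)/2,1),g[int(v),int(u)]))
    for o in out: print(*o)
    return g
E
python3 - <<'E'
from h import *
s,c,im=look("w1"); print(s["tcp_pos"],s["tool_rot"],s["t"])
g=discs(s,c,im,.018); cv2.imwrite("pics/w1r.png",g[::1,::1][100:700])
E
```

```text
t: 1.15
tcp_pos: [0.463, 0.1981, 0.4047]
tool_rot: [0.804, 0.595, 0.0, -0.0]
force: [1.2, 0.2, 1.2]
finger_gap: 0.999
t: 2.15
tcp_pos: [0.5022, -0.1781, 0.3082]
tool_rot: [0.804, 0.595, 0.0, 0.0]
force: [0.5, -0.1, 0.1]
finger_gap: 0.998
[ 0.50220379 -0.17811859  0.30817179] [8.03879926e-01 5.94791606e-01 3.49788394e-05 8.91571360e-05] 2.15
[ 0.5122 -0.0101] [ 10. 168.] 31.7 [232 234 231]
[ 0.4027 -0.1796] [-99.5  -1.5] 32.2 [195 242 242]
[ 0.5077 -0.1881] [  5.5 -10. ] 32.0 [ 86 127 163]
[ 0.5157 -0.2901] [  13.5 -112. ] 31.6 [106 151 174]
[ 0.3907 -0.2916] [-111.5 -113.5] 33.4 [ 39  64 101]
[ 0.6262 -0.1846] [124.   -6.5] 33.3 [ 69 116 177]
[ 0.6262 -0.1846] [124.   -6.5] 28.4 [ 69 116 177]
```

View pics/w1r.png

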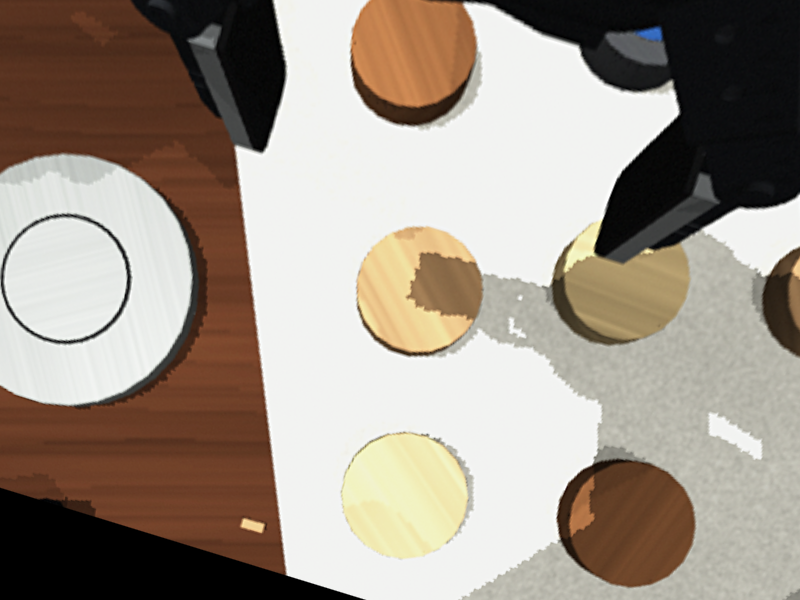

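Rectified view: the light disc is at (420,290), the pale one at (405,495) and the plate ring at (65,278), with clean circles of 32 mm radius. I'll grasp the light one first.

```bash
python3 -m jog '[[[5.5,-10,-20,0],[0,0,-30,0],[0,0,-30,0],[0,0,-30,0],[0,0,-20,0],[0,0,-6,0],[0,0,0,0],[0,0,0,0]]]'
python3 -m jog '[[[0,0,0,0],[0,0,0,0],[0,0,0,0],[0,0,0,0],[0,0,0,0],[0,0,0,0],[0,0,0,0],[0,0,0,0]]]' 0 40
```

```text
t: 3.2
tcp_pos: [0.508, -0.1863, 0.1736]
tool_rot: [0.804, 0.595, 0.0, 0.001]
force: [0.2, 0.2, 0.2]
finger_gap: 0.997
t: 4.2
tcp_pos: [0.5079, -0.1863, 0.1739]
tool_rot: [0.804, 0.595, 0.0, 0.001]
force: [-0.5, 0.2, 5.3]
finger_gap: 0.729
```

```bash
python3 - <<'E'
from h import *
s,c,im=look("w2"); print(s["tcp_pos"],s["force"],s["finger_gap"],s["t"])
E
```

```text
[ 0.50787403 -0.18626587  0.17389253] [-0.52555797  0.20590283  5.25549439] 0.7294303245624998 4.2
```

View pics/w2.png

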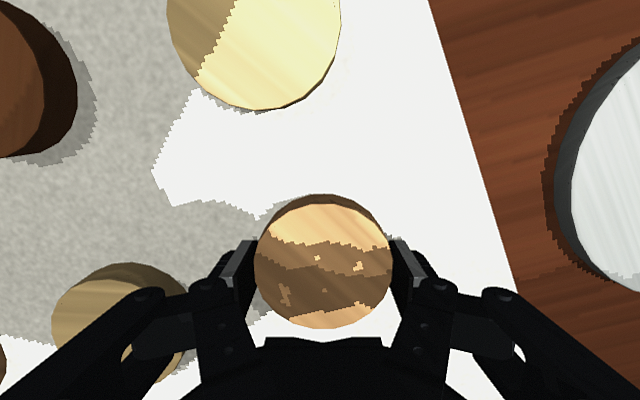

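The disc is held near (323,262), centred between the pads. Next I'll measure its offset and the plate.

```bash
python3 - <<'E'
from h import *
s=manip.sense();c=manip.camera_info("wrist")
print("held");discs(s,c,cv2.imread("pics/w2.png"),.018)
E
python3 -m jog '[[[0,0,20,0],[0,0,30,0],[0,0,30,0],[0,0,20,0],[0,35,0,0],[0,20,0,0],[0,0,0,0],[0,0,0,0]]]'
python3 - <<'E'
from h import *
s,c,im=look("w3"); print(s["tcp_pos"],s["t"],s["finger_gap"])
print("plate ring");discs(s,c,im,.012,.0335,.1)
print("plate rim");discs(s,c,im,.012,.065,.05)
print("held at .118");discs(s,c,im,.118)
c=manip.camera_info("top");im=manip.snapshot("top")[:,:,::-1].copy()
h=cv2.GaussianBlur(cv2.resize(im[180:260,270:360],None,fx=6,fy=6,interpolation=cv2.INTER_CUBIC),(5,5),0)
for u,v,r in cv2.HoughCircles(cv2.cvtColor(h,6),cv2.HOUGH_GRADIENT_ALT,1,10,param1=100,param2=.6,minRadius=60,maxRadius=170)[0]:
    print("top",r/6,ray(c,270+(u+.5)/6-.5,180+(v+.5)/6-.5,.012))
E
```

```text
held
[ 0.5049 -0.1853] [-3.  1.] 30.5 [ 83 121 158]
t: 5.25
tcp_pos: [0.5079, -0.1315, 0.2725]
tool_rot: [0.803, 0.595, -0.0, 0.0]
force: [-0.0, -0.9, -0.3]
finger_gap: 0.728
[ 0.5079492  -0.1315409   0.27254058] 5.25 0.7278693365197599
plate ring
[ 0.5139 -0.0075] [  6. 124.] 32.5 [234 236 233]
[ 0.4029 -0.1825] [-105.  -51.] 33.0 [196 244 243]
[ 0.3864 -0.2995] [-121.5 -168. ] 33.1 [36 61 97]
[ 0.5144 -0.2965] [   6.5 -165. ] 32.2 [106 153 175]
plate rim
[ 0.5144 -0.0065] [  6.5 125. ] 64.1 [233 235 232]
held at .118
[ 0.4804 -0.056 ] [-27.5  75.5] 34.6 [233 236 233]
[ 0.5079 -0.13  ] [-0.   1.5] 30.9 [ 59  89 116]
top 12.044175 [ 0.51416537 -0.01064994  0.012     ]
top 12.457553 [ 0.51375595 -0.00588151  0.012     ]
```

```bash
python3 -m jog '[[[6.5,45,0,0],[0,45,0,0],[0,32.5,0,0],[0,0,-25,0],[0,0,-30,0],[0,0,-20,0],[0,0,-9,0],[0,0,0,0]]]'
python3 -m jog '[[[0,0,0,0],[0,0,0,0],[0,0,0,0],[0,0,0,0],[0,0,0,0],[0,0,0,0],[0,0,0,0],[0,0,0,0]]]'
python3 -m jog '[[[0,0,0,0],[0,0,0,0],[0,0,0,0],[0,0,0,0],[0,0,10,0],[0,0,40,0],[0,0,40,0],[0,0,40,0]]]' 100
python3 - <<'E'
from h import *
s,c,im=look("w4"); print(s["tcp_pos"],s["t"])
print("ring .012");discs(s,c,im,.012,.065,.05)
print("disc .030");g=discs(s,c,im,.030); cv2.imwrite("pics/w4r.png",g[200:600,200:600])
E
```

```text
t: 6.35
tcp_pos: [0.5143, -0.0091, 0.1882]
tool_rot: [0.804, 0.595, -0.0, -0.0]
force: [-0.1, 0.7, -0.3]
finger_gap: 0.728
t: 7.35
tcp_pos: [0.5141, -0.0086, 0.1887]
tool_rot: [0.804, 0.595, -0.0, -0.0]
force: [0.5, 1.3, -0.6]
finger_gap: 0.728
t: 8.35
tcp_pos: [0.5139, -0.0086, 0.3205]
tool_rot: [0.804, 0.595, 0.0, 0.0]
force: [0.9, -1.4, 0.0]
finger_gap: 0.999
[ 0.51386897 -0.00859885  0.32052371] 8.35
ring .012
[ 0.5139 -0.0071] [-0.   1.5] 64.5 [158 221 242]
disc .030
[ 0.5119 -0.0061] [-2.   2.5] 31.8 [161 223 242]
[ 0.4059 -0.1696] [-108. -161.] 30.0 [110 157 179]
```

View pics/w4.png

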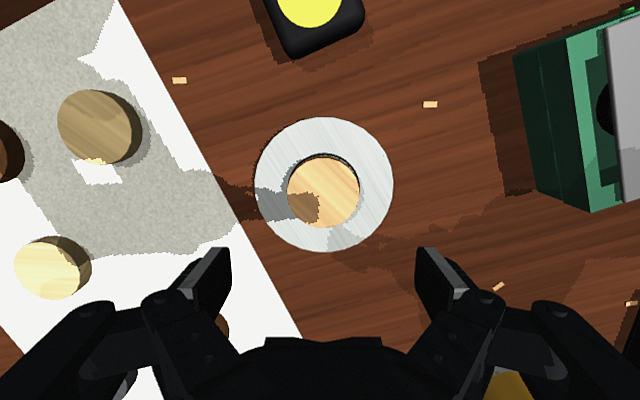

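The disc sits within about 2 mm of the plate centre. Next is the pale disc near (0.403,-0.181).

```bash
python3 -m jog '[[[-27.5,-43,0,0],[-27.5,-43,0,0],[-27.5,-43,0,0],[-27.5,-43,-10,0],[0,0,-20,0],[0,0,0,0],[0,0,0,0],[0,0,0,0]]]'
python3 - <<'E'
from h import *
s,c,im=look("w5"); print(s["tcp_pos"],s["t"]); discs(s,c,im,.018)
E
```

```text
t: 9.4
tcp_pos: [0.4046, -0.1801, 0.2894]
tool_rot: [0.803, 0.596, 0.0, 0.001]
force: [0.1, -0.5, -0.2]
finger_gap: 0.995
[ 0.40460113 -0.18014514  0.28936975] 9.4
[ 0.5096 -0.0106] [105.  169.5] 31.3 [127 182 225]
[ 0.3886 -0.2911] [ -16. -111.] 33.6 [ 39  64 101]
[ 0.4141 -0.2276] [  9.5 -47.5] 33.5 [110 157 179]
[ 0.2781 -0.3216] [-126.5 -141.5] 33.5 [121  98 181]
```

View pics/w5.png

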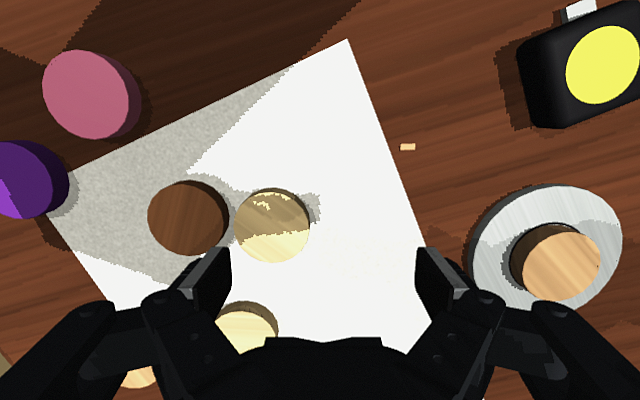

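The pale disc has been knocked to (272,232), next to the brown one at (187,217). A grasp needs the jaws turned about 85°, so I'll check joint 6.

```bash
python3 -c "
from station import manip
print(manip.sense()['q'].round(2))"
python3 -m jog '[[[5,-25,0,10.7],[5,-20,0,10.7],[0,0,0,10.7],[0,0,0,10.7],[0,0,0,10.7],[0,0,0,10.7],[0,0,0,10.7],[0,0,0,10.7]]]'
python3 - <<'E'
from h import *
s,c,im=look("w6"); print(s["tcp_pos"],s["tool_rot"],s["t"],s["q"].round(2)); discs(s,c,im,.018)
E
```

```text
[-0.67  0.49  1.99 -0.    0.66 -1.95]
t: 10.45
tcp_pos: [0.4469, -0.1278, 0.2555]
tool_rot: [0.228, 0.969, -0.096, 0.014]
force: [-1.0, -0.2, -0.8]
finger_gap: 1.001
[ 0.4468701  -0.12781861  0.2554501 ] [ 0.22794139  0.96885817 -0.09565221  0.01439533] 10.45 [-0.47  0.58  1.97 -0.35  0.54 -2.85]
[ 0.5129 -0.2903] [  66.  -162.5] 32.4 [188 239 238]
[ 0.4159 -0.2253] [-31.  -97.5] 29.7 [106 152 174]
[ 0.3899 -0.2898] [ -57. -162.] 31.4 [38 62 98]
[ 0.4159 -0.2253] [-31.  -97.5] 33.3 [106 152 174]
[ 0.6329 -0.2973] [ 186.  -169.5] 29.8 [93 90 88]
```

Joint 6 hit its limit, so I'll turn the other way (equivalent grasp at -22°).

```bash
python3 -m jog '[[[0,0,5,-10.7],[0,0,5,-10.7],[0,0,5,-10.7],[0,0,0,-10.7],[0,0,0,-10.7],[0,0,0,-10.7],[0,0,0,-10.7],[0,0,0,-10.7]]]'
python3 -c "
from station import manip
print(manip.sense()['q'].round(2))"
```

```text
t: 11.5
tcp_pos: [0.4461, -0.1289, 0.2706]
tool_rot: [0.829, 0.551, -0.077, -0.055]
force: [-0.4, 1.2, -0.6]
finger_gap: 1.0
[-0.5   0.57  1.89 -0.11  0.85 -1.59]
```

That left an ~11° tilt in the commanded pose. I'll remove it by pushing gently against the reach limit outward, up high and clear of everything.

```bash
cat >> h.py <<'E'
def tilt():
    from scipy.spatial.transform import Rotation as Ro
    s=manip.sense(); A=Ro.from_quat(s["tool_rot"]).as_matrix(); z=A[:,2]
    print("t",round(s["t"],2),"tcp",s["tcp_pos"].round(4),"lean deg",np.degrees(z[:2]).round(2),"dir",np.degrees(np.arctan2(z[1],z[0])).round(0),"az",np.degrees(np.arctan2(s["tcp_pos"][1],s["tcp_pos"][0])).round(1),"jaw",np.degrees(np.arctan2(A[1,0],A[0,0])).round(1),"q",s["q"].round(2))
E
python3 -m jog '[[[45,12,25,0],[45,12,25,0],[45,12,25,0],[45,12,25,0],[45,12,20,0],[45,12,20,0],[45,12,20,0],[45,12,20,0]]]' >/dev/null
python3 -c "from h import *;tilt()"
python3 -m jog '[[[30,0,0,0],[20,0,0,0],[20,0,0,0],[10,0,0,0],[10,0,0,0],[0,0,0,0],[0,0,0,0],[0,0,0,0]]]' >/dev/null
python3 -c "from h import *;tilt()"
```

```text
t 12.5 tcp [ 0.8068 -0.0321  0.4514] lean deg [-10.86   0.31] dir 178.0 az -2.3 jaw 67.9 q [-0.17  0.82  0.73 -0.03  1.79 -1.36]
t 13.5 tcp [ 0.8954 -0.033   0.4507] lean deg [-10.89   0.29] dir 178.0 az -2.1 jaw 67.9 q [-0.16  1.03  0.27 -0.03  2.03 -1.35]
```

```bash

python3 -m jog '[[[10,0,0,0],[10,0,0,0],[5,0,0,0],[0,0,0,0],[0,0,0,0],[0,0,0,0],[0,0,0,0],[0,0,0,0]]]' >/dev/null
python3 -c "from h import *;tilt()"
python3 -m jog '[[[10,0,0,0],[10,0,0,0],[0,0,0,0],[0,0,0,0],[0,0,0,0],[0,0,0,0],[0,0,0,0],[0,0,0,0]]]' >/dev/null
python3 -c "from h import *;tilt()"
```

```text
t 14.5 tcp [ 0.9043 -0.0325  0.4457] lean deg [-10.28   0.26] dir 179.0 az -2.1 jaw 67.8 q [-0.16  1.06  0.22 -0.03  2.04 -1.34]
t 15.5 tcp [ 0.907  -0.0319  0.4411] lean deg [-9.65  0.24] dir 179.0 az -2.0 jaw 67.8 q [-0.15  1.06  0.22 -0.02  2.03 -1.34]
```

It works; push harder.

```bash

python3 -m jog '[[[60,0,0,0],[60,0,0,0],[0,0,0,0],[0,0,0,0],[0,0,0,0],[0,0,0,0],[0,0,0,0],[0,0,0,0]]]' >/dev/null
python3 -c "from h import *;tilt()"
python3 -m jog '[[[60,0,10,0],[60,0,10,0],[0,0,0,0],[0,0,0,0],[0,0,0,0],[0,0,0,0],[0,0,0,0],[0,0,0,0]]]' >/dev/null
python3 -c "from h import *;tilt()"
```

```text
t 16.5 tcp [ 0.9228 -0.0285  0.4156] lean deg [-5.72  0.11] dir 179.0 az -1.8 jaw 67.6 q [-0.15  1.09  0.22 -0.01  1.93 -1.33]
t 17.5 tcp [ 0.9337 -0.0255  0.4091] lean deg [-1.47 -0.01] dir -180.0 az -1.6 jaw 67.5 q [-0.15  1.1   0.22 -0.    1.85 -1.33]
```

```bash

python3 -m jog '[[[42,0,8,0],[0,0,0,0],[0,0,0,0],[0,0,0,0],[0,0,0,0],[0,0,0,0],[0,0,0,0],[0,0,0,0]]]' >/dev/null
python3 -c "from h import *;tilt()"
```

```text
t 18.5 tcp [ 0.9373 -0.0245  0.4078] lean deg [ 0.04 -0.05] dir -51.0 az -1.5 jaw 67.5 q [-0.14  1.1   0.22 -0.    1.83 -1.32]
```

Tilt is gone. Now go to the pale disc with the jaws at -22°.

```bash

python3 -m jog '[[[-40,-15,0,-10.7],[-45,-15,0,-10.7],[-45,-15,0,-10.7],[-45,-15,0,-10.7],[-45,-15,0,-10.7],[-45,-15,0,-10.7],[-45,-15,0,-10.7],[-45,-15,0,-10.7]]]' >/dev/null
python3 -m jog '[[[-40,-20,-25,-4],[-40,-20,-25,0],[-40,-20,-25,0],[-48,-22,-25,0],[0,0,0,0],[0,0,0,0],[0,0,0,0],[0,0,0,0]]]' >/dev/null
python3 - <<'E'
from h import *
tilt(); s,c,im=look("w7"); discs(s,c,im,.018)
E
```

```text
t 20.5 tcp [ 0.4154 -0.2262  0.3084] lean deg [ 0.04 -0.13] dir -71.0 az -28.6 jaw -22.0 q [-0.74  0.48  1.9  -0.    0.76 -0.35]
[ 0.5144 -0.2892] [ 99. -63.] 32.3 [192 242 241]
[ 0.4164 -0.2277] [ 1.  -1.5] 32.0 [193 242 242]
[ 0.3934 -0.2927] [-22.  -66.5] 34.1 [39 63 98]
[ 0.3934 -0.2927] [-22.  -66.5] 29.4 [39 63 98]
```

```bash

python3 -m jog '[[[1,-1.5,-25,0],[0,0,-30,0],[0,0,-30,0],[0,0,-30,0],[0,0,-15,0],[0,0,-4,0],[0,0,0,0],[0,0,0,0]]]' 
python3 -m jog '[[[0,0,0,0],[0,0,0,0],[0,0,0,0],[0,0,0,0],[0,0,0,0],[0,0,0,0],[0,0,30,0],[0,0,50,0]]]' 0 40
python3 -m jog '[[[24,50,20,0],[25,55,0,0],[25,55,0,0],[24,55,0,0],[0,0,0,0],[0,0,0,0],[0,0,0,0],[0,0,0,0]]]' 
python3 - <<'E'
from h import *
tilt(); s,c,im=look("w8"); print("held");discs(s,c,im,.118); print("stack");discs(s,c,im,.030); discs(s,c,im,.012,.065,.05)
E
```

```text
t: 21.55
tcp_pos: [0.4156, -0.2282, 0.1746]
tool_rot: [0.982, -0.191, 0.0, 0.001]
force: [0.1, -0.5, 0.5]
finger_gap: 0.999
t: 22.55
tcp_pos: [0.4149, -0.2278, 0.2537]
tool_rot: [0.981, -0.192, -0.002, -0.0]
force: [0.4, -0.2, -1.0]
finger_gap: 0.731
t: 23.55
tcp_pos: [0.513, -0.0144, 0.2738]
tool_rot: [0.981, -0.193, -0.001, 0.001]
force: [0.4, 0.4, -0.0]
finger_gap: 0.725
t 23.55 tcp [ 0.513  -0.0144  0.2738] lean deg [-0.07 -0.04] dir -149.0 az -1.6 jaw -22.2 q [-0.25  0.58  1.83 -0.    0.73  0.14]
held
[ 0.514  -0.0124] [1. 2.] 31.9 [196 244 243]
[0.5265 0.0201] [13.5 34.5] 34.4 [114 164 202]
stack
[ 0.518  -0.0049] [5.  9.5] 30.6 [ 83 120 140]
[ 0.5135 -0.0054] [0.5 9. ] 63.4 [ 81 116 137]
```

```bash

python3 -m jog '[[[0.5,5.5,-20,0],[0,0,-25,0],[0,0,-15,0],[0,0,-5,0],[0,0,-3,0],[0,0,0,0],[0,0,0,0],[0,0,0,0]]]' 
python3 -m jog '[[[0,0,0,0],[0,0,0,0],[0,0,0,0],[0,0,20,0],[0,0,40,0],[0,0,40,0],[0,0,0,0],[0,0,0,0]]]' 100
python3 - <<'E'
from h import *
tilt(); s,c,im=look("w9"); print("stack");discs(s,c,im,.048); discs(s,c,im,.012,.065,.05)
print("bench"); g=discs(s,c,im,.018)
E
```

```text
t: 24.6
tcp_pos: [0.514, -0.0075, 0.2062]
tool_rot: [0.982, -0.191, 0.0, 0.0]
force: [0.3, -0.2, -1.2]
finger_gap: 0.726
t: 25.6
tcp_pos: [0.5134, -0.0074, 0.3054]
tool_rot: [0.982, -0.191, -0.001, 0.0]
force: [-0.1, 0.4, -0.3]
finger_gap: 1.0
t 25.6 tcp [ 0.5134 -0.0074  0.3054] lean deg [-0.1  -0.04] dir -159.0 az -0.8 jaw -22.1 q [-0.23  0.53  1.8  -0.    0.81  0.15]
stack
[ 0.5139 -0.0029] [0.5 4.5] 29.6 [198 244 243]
[ 0.5139 -0.0029] [0.5 4.5] 33.8 [198 244 243]
[ 0.5164 -0.0059] [3.  1.5] 64.7 [197 244 244]
bench
[ 0.5144 -0.0079] [ 1.  -0.5] 33.4 [199 244 244]
```

```bash

python3 -m jog '[[[-20,-47,0,0],[-20,-47,0,0],[-20,-47,0,0],[-20,-47,0,0],[-21,-47,0,0],[-21,-47,0,0],[0,0,0,0],[0,0,0,0]]]' >/dev/null
python3 - <<'E'
from h import *
tilt(); s,c,im=look("w10"); discs(s,c,im,.018)
E
```

```text
t 26.65 tcp [ 0.3914 -0.289   0.3046] lean deg [-0.17  0.12] dir 144.0 az -36.4 jaw -22.1 q [-0.87  0.5   1.87 -0.    0.77 -0.48]
[ 0.5124 -0.292 ] [121.  -3.] 32.5 [197 244 243]
[ 0.3914 -0.293 ] [-0. -4.] 31.7 [ 76 125 190]
[ 0.5039 -0.399 ] [ 112.5 -110. ] 33.3 [146 206 240]
[ 0.2794 -0.3235] [-112.   -34.5] 31.7 [4 6 6]
```

```bash

python3 -m jog '[[[0,-4,-25,0],[0,0,-30,0],[0,0,-30,0],[0,0,-30,0],[0,0,-12,0],[0,0,-3.5,0],[0,0,0,0],[0,0,0,0]]]' 
python3 -m jog '[[[0,0,0,0],[0,0,0,0],[0,0,0,0],[0,0,0,0],[0,0,0,0],[0,0,20,0],[0,0,50,0],[0,0,50,0]]]' 0 40
python3 -m jog '[[[20,45,0,0],[20,47,0,0],[20,47,0,0],[20,47,0,0],[21,47,0,0],[21,45,0,0],[0,0,0,0],[0,0,0,0]]]' 
python3 - <<'E'
from h import *
tilt(); s,c,im=look("w11"); print("held");discs(s,c,im,s["tcp_pos"][2]-.156)
E
```

```text
t: 27.7
tcp_pos: [0.3921, -0.2936, 0.1762]
tool_rot: [0.982, -0.191, 0.0, 0.001]
force: [0.0, -0.9, 0.2]
finger_gap: 1.0
t: 28.7
tcp_pos: [0.3915, -0.2934, 0.2964]
tool_rot: [0.981, -0.192, -0.001, 0.0]
force: [0.9, -1.0, -0.4]
finger_gap: 0.73
t: 29.7
tcp_pos: [0.5134, -0.0156, 0.2953]
tool_rot: [0.982, -0.191, -0.001, 0.001]
force: [-0.2, 0.1, -1.4]
finger_gap: 0.728
t 29.7 tcp [ 0.5134 -0.0156  0.2953] lean deg [-0.08 -0.06] dir -145.0 az -1.7 jaw -22.0 q [-0.25  0.55  1.81 -0.    0.79  0.14]
held
[0.5254 0.0229] [12.  38.5] 31.9 [174 230 242]
[ 0.5139 -0.0116] [0.5 4. ] 32.1 [ 74 122 185]
[0.4344 0.0499] [-79.   65.5] 30.7 [26 23 25]
[0.4614 0.0299] [-52.   45.5] 28.9 [27 25 26]
```

```bash

python3 -m jog '[[[0.5,4.5,-20,0],[0,0,-25,0],[0,0,-15,0],[0,0,-6,0],[0,0,-4,0],[0,0,0,0],[0,0,0,0],[0,0,0,0]]]' 
python3 -m jog '[[[0,0,0,0],[0,0,0,0],[0,0,0,0],[0,0,20,0],[0,0,40,0],[0,0,40,0],[0,0,0,0],[0,0,0,0]]]' 100
python3 - <<'E'
from h import *
tilt(); s,c,im=look("w12"); print("stack");discs(s,c,im,.066); discs(s,c,im,.012,.065,.05)
c=manip.camera_info("top");im=manip.snapshot("top")[:,:,::-1];cv2.imwrite("pics/top1.png",im)
E
```

```text
t: 30.75
tcp_pos: [0.5145, -0.0109, 0.2257]
tool_rot: [0.982, -0.191, 0.0, 0.001]
force: [-0.9, -0.0, -0.3]
finger_gap: 0.73
t: 31.75
tcp_pos: [0.5139, -0.0109, 0.3249]
tool_rot: [0.982, -0.191, -0.001, 0.0]
force: [-0.4, 0.0, -0.2]
finger_gap: 0.996
t 31.75 tcp [ 0.5139 -0.0109  0.3249] lean deg [-0.1  -0.04] dir -159.0 az -1.2 jaw -22.1 q [-0.24  0.5   1.79 -0.    0.86  0.15]
stack
[ 0.5139 -0.0074] [-0.   3.5] 34.2 [ 74 120 186]
[ 0.5139 -0.0074] [-0.   3.5] 29.5 [ 74 120 186]
[0.3794 0.1576] [-134.5  168.5] 33.0 [212 216 212]
[ 0.5144 -0.0084] [0.5 2.5] 64.3 [ 74 124 187]
```

View pics/w12.png

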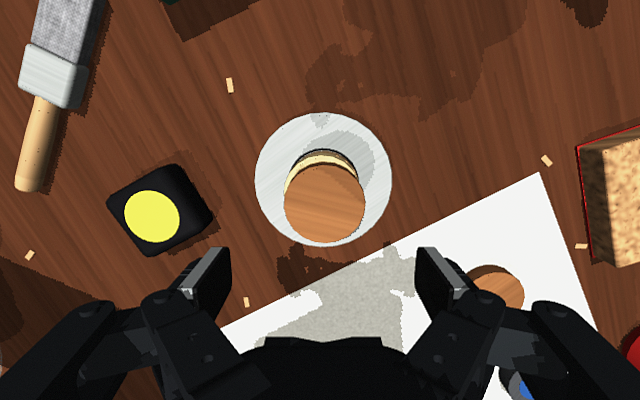

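Stack of three looks aligned at (325,190). Next is the pale disc near (0.512,-0.292).

```bash

python3 -m jog '[[[0,-46,0,0],[0,-47,0,0],[0,-47,0,0],[0,-47,0,0],[0,-47,-10,0],[0,-47,-10,0],[0,0,0,0],[0,0,0,0]]]' >/dev/null
python3 - <<'E'
from h import *
tilt(); s,c,im=look("w13"); discs(s,c,im,.018)
E
```

```text
t 32.85 tcp [ 0.5138 -0.2915  0.3038] lean deg [-0.21  0.11] dir 152.0 az -29.6 jaw -22.1 q [-0.7   0.61  1.61 -0.    0.92 -0.32]
[ 0.5128 -0.2905] [-1.  1.] 32.1 [169 228 227]
[ 0.5043 -0.4025] [  -9.5 -111. ] 31.3 [ 67 100 131]
[ 0.6488 -0.302 ] [135.  -10.5] 35.0 [161  90  45]
[ 0.6488 -0.302 ] [135.  -10.5] 29.7 [161  90  45]
```

```bash

python3 -m jog '[[[-1,0,-25,0],[0,0,-30,0],[0,0,-30,0],[0,0,-30,0],[0,0,-11,0],[0,0,-3,0],[0,0,0,0],[0,0,0,0]]]' 
python3 -m jog '[[[0,0,0,0],[0,0,0,0],[0,0,0,0],[0,0,0,0],[0,0,0,0],[0,0,30,0],[0,0,50,0],[0,0,50,0]]]' 0 40
python3 -m jog '[[[0,45,0,0],[0,46,0,0],[1,47,0,0],[0,47,0,0],[0,47,0,0],[0,45,0,0],[0,0,0,0],[0,0,0,0]]]' 
python3 - <<'E'
from h import *
tilt(); s,c,im=look("w14"); print("held");discs(s,c,im,s["tcp_pos"][2]-.156)
E
```

```text
t: 33.9
tcp_pos: [0.5137, -0.2922, 0.1774]
tool_rot: [0.982, -0.191, 0.001, 0.001]
force: [-0.0, -0.2, 0.2]
finger_gap: 1.004
t: 34.9
tcp_pos: [0.5131, -0.2919, 0.3073]
tool_rot: [0.981, -0.192, -0.001, 0.0]
force: [0.9, -0.3, -0.7]
finger_gap: 0.726
t: 35.9
tcp_pos: [0.5145, -0.0152, 0.3064]
tool_rot: [0.982, -0.191, 0.0, 0.001]
force: [0.4, -0.2, -0.3]
finger_gap: 0.726
t 35.9 tcp [ 0.5145 -0.0152  0.3064] lean deg [-0.01 -0.08] dir -100.0 az -1.7 jaw -22.0 q [-0.25  0.53  1.8  -0.    0.81  0.14]
held
[ 0.517  -0.0092] [2.5 6. ] 29.2 [197 244 243]
[0.44   0.0568] [-74.5  72. ] 33.3 [ 41  64 111]
[0.587  0.0033] [72.5 18.5] 32.9 [36 55 96]
[0.5275 0.0243] [13.  39.5] 29.4 [ 60 101 156]
[0.462  0.0293] [-52.5  44.5] 28.1 [33 30 30]
```

View pics/w14.png

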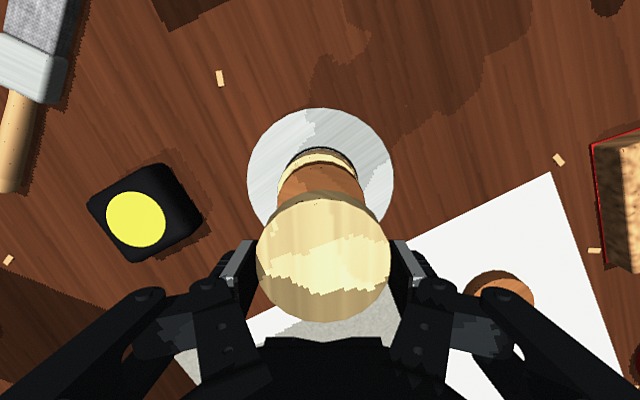

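The held disc is centred at (323,258), about 4 mm forward of the TCP, so I'll compensate.

```bash

python3 -m jog '[[[-1.5,3,-20,0],[0,0,-25,0],[0,0,-10,0],[0,0,-4,0],[0,0,-3,0],[0,0,0,0],[0,0,0,0],[0,0,0,0]]]' 
python3 -m jog '[[[0,0,0,0],[0,0,0,0],[0,0,0,0],[0,0,20,0],[0,0,40,0],[0,0,30,0],[0,0,0,0],[0,0,0,0]]]' 100
python3 - <<'E'
from h import *
tilt(); s,c,im=look("w15"); print("stack");discs(s,c,im,.084); discs(s,c,im,.012,.065,.05)
E
python3 -m jog '[[[0,-55,0,0],[0,-56,0,0],[0,-56,0,0],[0,-56,0,0],[0,-56,-10,0],[0,-56,-10,0],[-8,-56,-10,0],[0,0,0,0]]]' >/dev/null
python3 - <<'E'
from h import *
tilt(); s,c,im=look("w16"); discs(s,c,im,.018)
E
```

```text
t: 36.95
tcp_pos: [0.5129, -0.0119, 0.2446]
tool_rot: [0.982, -0.191, 0.0, 0.0]
force: [0.5, 0.9, -0.3]
finger_gap: 0.727
t: 37.95
tcp_pos: [0.5124, -0.0119, 0.3337]
tool_rot: [0.982, -0.191, -0.001, 0.0]
force: [-0.5, 0.3, -0.8]
finger_gap: 0.998
t 37.95 tcp [ 0.5124 -0.0119  0.3337] lean deg [-0.12 -0.03] dir -166.0 az -1.3 jaw -22.1 q [-0.24  0.48  1.78 -0.    0.88  0.14]
stack
[ 0.5124 -0.0069] [-0.  5.] 33.5 [197 244 243]
[ 0.5129 -0.0069] [0.5 5. ] 64.7 [197 244 243]
t 39.0 tcp [ 0.5034 -0.4071  0.3014] lean deg [-0.15  0.  ] dir 179.0 az -39.0 jaw -22.4 q [-0.85  0.68  1.46 -0.    1.   -0.46]
[ 0.5089 -0.4016] [5.5 5.5] 32.6 [155 217 242]
[ 0.5089 -0.4016] [5.5 5.5] 28.9 [155 217 242]
```

```bash

python3 -m jog '[[[4,3.5,-25,0],[0,0,-30,0],[0,0,-30,0],[0,0,-26,0],[0,0,-10,0],[0,0,-4,0],[0,0,0,0],[0,0,0,0]]]' 
python3 -m jog '[[[0,0,0,0],[0,0,0,0],[0,0,0,0],[0,0,0,0],[0,0,0,0],[0,0,30,0],[0,0,55,0],[0,0,55,0]]]' 0 40
python3 -m jog '[[[0,55,0,0],[0,56,0,0],[2,56,0,0],[2,56,0,0],[1,56,0,0],[1,56,0,0],[0,53,0,0],[0,0,0,0]]]' 
python3 - <<'E'
from h import *
tilt(); s,c,im=look("w17"); z=s["tcp_pos"][2]-.156; print("held");discs(s,c,im,z)
g=cv2.cvtColor(im,cv2.COLOR_BGR2HSV); m=cv2.inRange(g,np.array([8,40,90]),np.array([32,220,255])); m[:175]=0;m[340:]=0;m[:,:250]=0;m[:,400:]=0
ys,xs=np.nonzero(m); print("cols",np.percentile(xs,[.5,99.5]),"rows",np.percentile(ys,[.5,99.5]))
E
```

```text
t: 40.05
tcp_pos: [0.5092, -0.3997, 0.1803]
tool_rot: [0.982, -0.191, 0.0, 0.001]
force: [0.0, -0.2, 0.5]
finger_gap: 1.0
t: 41.05
tcp_pos: [0.5086, -0.3994, 0.3202]
tool_rot: [0.981, -0.192, -0.001, 0.0]
force: [0.5, -1.0, 0.1]
finger_gap: 0.718
t: 42.05
tcp_pos: [0.5139, -0.008, 0.3193]
tool_rot: [0.982, -0.189, -0.001, 0.0]
force: [0.5, -1.0, -0.3]
finger_gap: 0.719
t 42.05 tcp [ 0.5139 -0.008   0.3193] lean deg [-0.12  0.  ] dir 179.0 az -0.9 jaw -21.8 q [-0.23  0.51  1.79 -0.    0.85  0.15]
held
[ 0.5124 -0.0075] [-1.5  0.5] 30.4 [155 217 242]
[0.5284 0.0295] [14.5 37.5] 28.6 [172 229 242]
[ 0.4139 -0.017 ] [-100.   -9.] 29.9 [20 18 17]
cols [251. 398.] rows [176. 325.]
```

```bash

python3 -m jog '[[[0.5,-0.5,-20,0],[0,0,-20,0],[0,0,-8,0],[0,0,-3,0],[0,0,-3,0],[0,0,0,0],[0,0,0,0],[0,0,0,0]]]' 
python3 -m jog '[[[0,0,0,0],[0,0,0,0],[0,0,0,0],[0,0,20,0],[0,0,40,0],[0,0,30,0],[0,0,0,0],[0,0,0,0]]]' 100
python3 - <<'E'
from h import *
tilt(); s,c,im=look("w18"); print("stack");discs(s,c,im,.102); discs(s,c,im,.012,.065,.05)
E
python3 -m jog '[[[18,-28,0,0],[19,-29,0,0],[19,-30,0,0],[19,-30,-10,0],[19,-30,-20,0],[18,-30,-20,0],[0,0,0,0],[0,0,0,0]]]' >/dev/null
python3 - <<'E'
from h import *
tilt(); s,c,im=look("w19"); discs(s,c,im,.018)
E
```

```text
t: 43.1
tcp_pos: [0.5154, -0.0119, 0.2656]
tool_rot: [0.982, -0.191, -0.0, 0.0]
force: [-0.6, -0.5, -0.6]
finger_gap: 0.721
t: 44.1
tcp_pos: [0.5149, -0.0119, 0.3547]
tool_rot: [0.982, -0.191, -0.001, 0.0]
force: [-0.2, -0.4, -0.5]
finger_gap: 0.997
t 44.1 tcp [ 0.5149 -0.0119  0.3547] lean deg [-0.12 -0.03] dir -168.0 az -1.3 jaw -22.1 q [-0.24  0.45  1.76 -0.    0.93  0.15]
stack
[ 0.5149 -0.0124] [-0.  -0.5] 34.0 [147 205 240]
[ 0.5149 -0.0124] [-0.  -0.5] 29.2 [147 205 240]
[0.3529 0.1171] [-162.  129.] 31.3 [ 41  66 114]
[ 0.5149 -0.0044] [-0.   7.5] 64.2 [156 218 245]
t 45.15 tcp [ 0.6267 -0.1885  0.3038] lean deg [-0.23  0.07] dir 164.0 az -16.7 jaw -22.1 q [-0.46  0.68  1.44 -0.    1.02 -0.08]
[ 0.6297 -0.1845] [3. 4.] 31.9 [ 73 120 183]
```

View pics/w19.png

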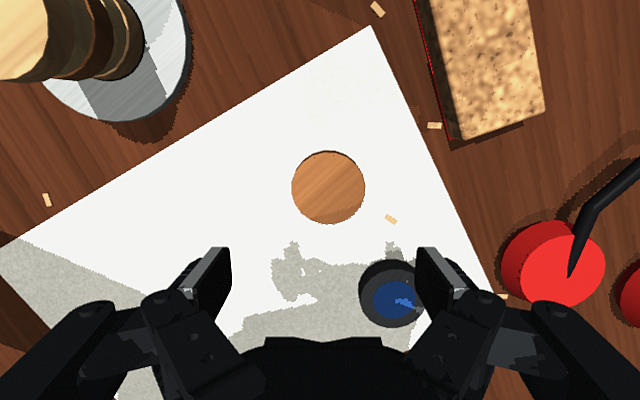

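The brown disc is at (328,187). The fifth disc looks about 5 mm off in y, so I'll check with the top camera.

```bash
cat >> h.py <<'E'
def topstack(z,save=None):
    c=manip.camera_info("top");im=manip.snapshot("top")[:,:,::-1].copy()
    if save: cv2.imwrite(save,cv2.resize(im[170:260,260:360],None,fx=6,fy=6))
    h=cv2.GaussianBlur(cv2.resize(im[170:260,260:370],None,fx=6,fy=6,interpolation=cv2.INTER_CUBIC),(7,7),0)
    for u,v,r in cv2.HoughCircles(cv2.cvtColor(h,6),cv2.HOUGH_GRADIENT_ALT,1,10,param1=80,param2=.5,minRadius=60,maxRadius=170)[0]:
        u2,v2=260+(u+.5)/6-.5,170+(v+.5)/6-.5; print("top r",round(r/6,1),"at stack z",ray(c,u2,v2,z)[:2].round(4),"at .012",ray(c,u2,v2,.012)[:2].round(4))
E
python3 -c "
from h import *
topstack(.102,'pics/ts1.png')
t=manip.camera_info('top'); print(px(t,[.5138,-.0083,.012]),px(t,[.5138,-.0083,.102]))"
```

```text
Traceback (most recent call last):
  File "h.py", line 33, in topstack
    for u,v,r in cv2.HoughCircles(cv2.cvtColor(h,6),cv2.HOUGH_GRADIENT_ALT,1,10,param1=80,param2=.5,minRadius=60,maxRadius=170)[0]:
                 ~~~~~~~~~~~~~~~~~~~~~~~~~~~~~~~~~~~~~~~~~~~~~~~~~~~~~~~~~~~~~~~~~~~~~~~~~~~~~~~~~~~~~~~~~~~~~~~~~~~~~~~~~~~~~~^^^
TypeError: 'NoneType' object is not subscriptable
```

View pics/ts1.png

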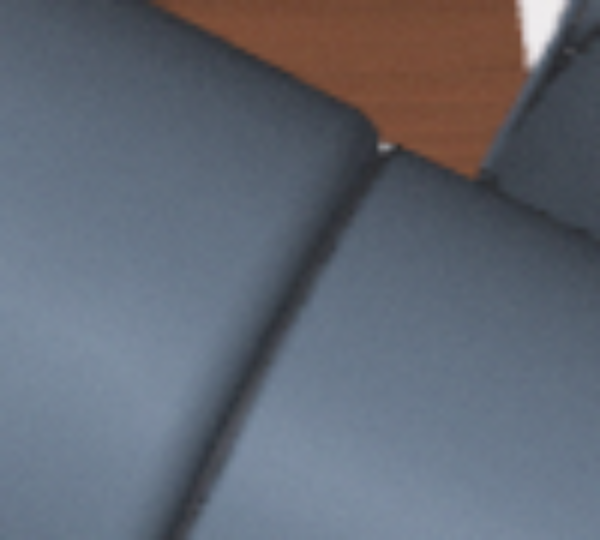

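The arm blocks that view. Comparing the wrist measurements of discs 4 and 5 still gives a 5 mm offset. I'll go back and shift disc 5.

```bash

python3 -m jog '[[[-18,28,20,0],[-19,29,20,0],[-19,30,10,0],[-19,30,0,0],[-19,30,0,0],[-18,30,0,0],[0,0,0,0],[0,0,0,0]]]' 
python3 -m jog '[[[0,0,-30,0],[0,0,-30,0],[0,0,-20,0],[0,0,-8,0],[0,0,0,0],[0,0,0,0],[0,0,0,0],[0,0,0,0]]]' 
python3 -m jog '[[[0,0,0,0],[0,0,0,0],[0,0,0,0],[0,0,0,0],[0,0,0,0],[0,0,3,0],[-0.5,5.5,0,0],[0,0,0,0]]]' 0 40
python3 -m jog '[[[0,0,0,0],[0,0,-2.5,0],[0,0,0,0],[0,0,0,0],[0,0,0,0],[0,0,0,0],[0,0,0,0],[0,0,0,0]]]'
python3 -m jog '[[[0,0,0,0],[0,0,0,0],[0,0,0,0],[0,0,20,0],[0,0,40,0],[0,0,30,0],[0,0,0,0],[0,0,0,0]]]' 100
python3 - <<'E'
from h import *
tilt(); s,c,im=look("w20"); print("stack");discs(s,c,im,.102); discs(s,c,im,.012,.065,.05)
E
```

```text
t: 46.25
tcp_pos: [0.5156, -0.0117, 0.3561]
tool_rot: [0.982, -0.191, 0.001, 0.001]
force: [0.1, -0.4, -0.6]
finger_gap: 0.995
t: 47.25
tcp_pos: [0.5155, -0.012, 0.2678]
tool_rot: [0.982, -0.191, 0.0, 0.001]
force: [1.1, 0.8, 0.7]
finger_gap: 1.0
t: 48.25
tcp_pos: [0.5146, -0.006, 0.27]
tool_rot: [0.982, -0.191, -0.001, 0.0]
force: [-0.4, -0.5, -1.0]
finger_gap: 0.701
t: 49.25
tcp_pos: [0.5149, -0.0065, 0.2685]
tool_rot: [0.982, -0.191, -0.0, 0.0]
force: [-0.6, 0.6, 7.2]
finger_gap: 0.702
t: 50.25
tcp_pos: [0.5144, -0.0064, 0.357]
tool_rot: [0.982, -0.191, -0.001, 0.0]
force: [-0.4, 0.7, -0.6]
finger_gap: 0.999
t 50.25 tcp [ 0.5144 -0.0064  0.357 ] lean deg [-0.13 -0.03] dir -169.0 az -0.7 jaw -22.1 q [-0.23  0.45  1.76 -0.    0.94  0.16]
stack
[ 0.5139 -0.0104] [-0.5 -4. ] 32.0 [162 227 242]
[0.5284 0.0271] [14.  33.5] 32.6 [173 231 244]
[ 0.5164 -0.0059] [2.  0.5] 64.5 [151 212 242]
```

View pics/w20.png

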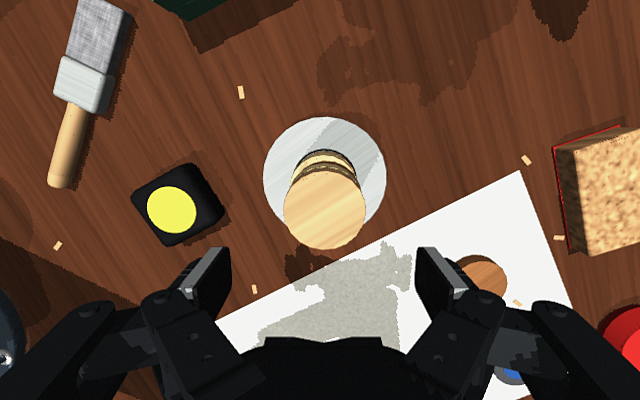

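```bash
python3 -c "
from h import *
c=manip.camera_info('wrist')
for y in (-.0075,-.0105): print(px(c,[.5138,y,.102]))
# rim-centred check, plate seen at cols 263-387
print(px(c,[.5138,-.0075,.012]), ray(c,325,209,.102), ray(c,325,179,.012))"
```

```text
(np.float64(324.12708979675693), np.float64(207.193800894342))
(np.float64(325.6032383706235), np.float64(210.6738096601676))
(np.float64(324.03261059992764), np.float64(181.09156700352608)) [ 0.51387531 -0.00908514  0.102     ] [ 0.51556522 -0.00581614  0.012     ]
```

Disc 5 is within about 2–3 mm. Next the brown sixth disc.

```bash

python3 -m jog '[[[19,-29,0,0],[19,-30,0,0],[19,-30,0,0],[19,-30,-10,0],[19,-30,-20,0],[19.5,-30,-20,0],[0,0,-30,0],[0,0,0,0]]]' 
python3 -m jog '[[[0,0,-30,0],[0,0,-30,0],[0,0,-20,0],[0,0,-13,0],[0,0,-6,0],[0,0,0,0],[0,0,0,0],[0,0,0,0]]]' 
python3 - <<'E'
from h import *
tilt(); s,c,im=look("w21"); discs(s,c,im,.018)
E
```

```text
t: 51.3
tcp_pos: [0.6278, -0.1852, 0.2732]
tool_rot: [0.981, -0.192, -0.005, -0.001]
force: [-0.7, -0.0, 0.0]
finger_gap: 1.0
t: 52.3
tcp_pos: [0.6296, -0.1856, 0.1796]
tool_rot: [0.982, -0.191, 0.0, 0.001]
force: [-0.1, 0.2, 0.4]
finger_gap: 1.002
t 52.3 tcp [ 0.6296 -0.1856  0.1796] lean deg [ 0.02 -0.09] dir -74.0 az -16.4 jaw -22.1 q [-0.46  0.86  1.48 -0.    0.8  -0.07]
[ 0.6326 -0.1811] [3.  4.5] 32.4 [ 62 102 159]
```

```bash

python3 -m jog '[[[1,2.5,0,0],[0,0,-4,0],[0,0,0,0],[0,0,0,0],[0,0,0,0],[0,0,0,0],[0,0,0,0],[0,0,0,0]]]' 
python3 -m jog '[[[0,0,0,0],[0,0,0,0],[0,0,0,0],[0,0,0,0],[0,0,0,0],[0,0,0,0],[0,0,0,0],[0,0,0,0]]]' 0 40
python3 -m jog '[[[0,0,40,0],[0,0,50,0],[0,0,55,0],[-20,30,5,0],[-20,30,0,0],[-20,30,0,0],[-20,30,0,0],[-18,30,0,0]]]' 
python3 -m jog '[[[-18,23,0,0],[0,0,0,0],[0,0,0,0],[0,0,0,0],[0,0,0,0],[0,0,0,0],[0,0,0,0],[0,0,0,0]]]' 
python3 - <<'E'
from h import *
tilt(); s,c,im=look("w22"); z=s["tcp_pos"][2]-.1575; print("held");discs(s,c,im,z)
E
```

```text
t: 53.35
tcp_pos: [0.6303, -0.183, 0.1748]
tool_rot: [0.982, -0.191, -0.0, 0.0]
force: [0.4, -0.2, 0.2]
finger_gap: 1.003
t: 54.35
tcp_pos: [0.6306, -0.1831, 0.1753]
tool_rot: [0.982, -0.191, 0.0, 0.001]
force: [-0.6, 0.4, 6.0]
finger_gap: 0.728
t: 55.35
tcp_pos: [0.5312, -0.032, 0.3242]
tool_rot: [0.981, -0.192, -0.001, 0.0]
force: [0.9, 0.8, 0.7]
finger_gap: 0.726
t: 56.35
tcp_pos: [0.5143, -0.01, 0.3248]
tool_rot: [0.982, -0.191, -0.0, 0.0]
force: [0.3, -0.4, 0.2]
finger_gap: 0.726
t 56.35 tcp [ 0.5143 -0.01    0.3248] lean deg [-0.05 -0.05] dir -136.0 az -1.1 jaw -22.1 q [-0.24  0.5   1.79 -0.    0.86  0.15]
held
[ 0.5113 -0.01  ] [-3. -0.] 33.0 [ 71 119 182]
[0.5283 0.0285] [14.  38.5] 28.5 [123 177 221]
```

```bash

python3 -m jog '[[[1,1.5,-15,0],[0,0,-15,0],[0,0,-10,0],[0,0,-4,0],[0,0,-2.5,0],[0,0,0,0],[0,0,0,0],[0,0,0,0]]]' 
python3 -m jog '[[[0,0,0,0],[0,0,0,0],[0,0,0,0],[0,0,20,0],[0,0,40,0],[0,0,30,0],[0,0,0,0],[0,0,0,0]]]' 100
python3 - <<'E'
from h import *
tilt(); s,c,im=look("w23"); print("stack");discs(s,c,im,.120); discs(s,c,im,.012,.065,.05)
E
python3 -m jog '[[[17,-38,0,0],[19,-42,0,0],[19,-42,0,0],[19,-42,-10,0],[19,-42,-20,0],[19,-42,-20,0],[19,-42,-10,0],[0,0,0,0]]]' 
python3 - <<'E'
from h import *
tilt(); s,c,im=look("w24"); print("weight");discs(s,c,im,.022);print("dot");discs(s,c,im,.022,.02)
E
```

```text
t: 57.4
tcp_pos: [0.5154, -0.0085, 0.2786]
tool_rot: [0.982, -0.191, 0.0, 0.0]
force: [-0.3, 0.2, -1.3]
finger_gap: 0.724
t: 58.4
tcp_pos: [0.5149, -0.0084, 0.3676]
tool_rot: [0.982, -0.191, -0.001, 0.0]
force: [0.4, -0.1, 0.5]
finger_gap: 1.001
t 58.4 tcp [ 0.5149 -0.0084  0.3676] lean deg [-0.13 -0.03] dir -168.0 az -0.9 jaw -22.1 q [-0.23  0.43  1.75 -0.    0.97  0.15]
stack
[ 0.5154 -0.0064] [0.5 2. ] 32.9 [ 73 120 184]
[ 0.5154 -0.0049] [0.5 3.5] 63.6 [ 83 133 203]
t: 59.45
tcp_pos: [0.6463, -0.3018, 0.3044]
tool_rot: [0.981, -0.193, -0.002, 0.0]
force: [-0.1, 0.1, 0.4]
finger_gap: 1.0
t 59.45 tcp [ 0.6463 -0.3018  0.3044] lean deg [-0.21  0.02] dir 175.0 az -25.0 jaw -22.3 q [-0.59  0.76  1.27 -0.    1.12 -0.2 ]
weight
[ 0.6488 -0.3038] [ 2.5 -2. ] 31.6 [190 107  55]
dot
```

```bash

python3 -m jog '[[[2,-2.5,-25,0],[0,0,-30,0],[0,0,-30,0],[0,0,-28,0],[0,0,-12,0],[0,0,-3,0],[0,0,0,0],[0,0,0,0]]]' 
python3 - <<'E'
from h import *
tilt(); s,c,im=look("w25"); print("weight");discs(s,c,im,.022);print("dot");discs(s,c,im,.022,.02)
E
python3 -m jog '[[[0,0,0,0],[0,0,0,0],[0,0,0,0],[0,0,0,0],[0,0,0,0],[0,0,0,0],[0,0,0,0],[0,0,0,0]]]' 0 80
python3 -m jog '[[[0,0,30,0],[0,0,40,0],[0,0,50,0],[0,0,45,0],[0,0,0,0],[0,0,0,0],[0,0,0,0],[0,0,0,0]]]'
python3 - <<'E'
from h import *
tilt(); s,c,im=look("w26"); print(s["force"],s["finger_gap"]);z=s["tcp_pos"][2]-.155; print("held");discs(s,c,im,z);discs(s,c,im,z,.02)
E
```

```text
t: 60.5
tcp_pos: [0.6488, -0.3012, 0.1817]
tool_rot: [0.982, -0.191, 0.001, 0.001]
force: [-0.3, 0.1, 0.3]
finger_gap: 0.999
t 60.5 tcp [ 0.6488 -0.3012  0.1817] lean deg [ 0.06 -0.12] dir -62.0 az -24.9 jaw -22.1 q [-0.59  0.91  1.31 -0.    0.91 -0.2 ]
weight
[ 0.6483 -0.3067] [-0.5 -5.5] 33.8 [168  93  47]
[ 0.6778 -0.3682] [ 29. -67.] 29.8 [18 16 15]
dot
t: 61.55
tcp_pos: [0.6493, -0.3016, 0.1825]
tool_rot: [0.981, -0.191, 0.002, 0.001]
force: [0.9, 0.5, 6.0]
finger_gap: 0.707
t: 62.55
tcp_pos: [0.6479, -0.3008, 0.3426]
tool_rot: [0.982, -0.191, -0.002, -0.0]
force: [-0.1, 0.4, -5.9]
finger_gap: 0.706
t 62.55 tcp [ 0.6479 -0.3008  0.3426] lean deg [-0.26  0.09] dir 160.0 az -24.9 jaw -22.1 q [-0.59  0.72  1.24 -0.    1.19 -0.2 ]
[-0.09091244  0.40450374 -5.88678382] 0.7056543621481456
held
[ 0.7589 -0.2763] [111.   24.5] 30.1 [ 37  59 103]
[ 0.6489 -0.2973] [1.  3.5] 31.7 [192 108  56]
[ 0.5144 -0.2913] [-133.5    9.5] 32.4 [20 18 14]
[ 0.7249 -0.2738] [77. 27.] 19.6 [ 50  53 239]
[ 0.7569 -0.2688] [109.  32.] 20.3 [ 37  61 105]
[ 0.7649 -0.3058] [117.  -5.] 19.8 [ 50  53 239]
[ 0.7404 -0.3338] [ 92.5 -33. ] 20.3 [ 37  58 100]
[ 0.6544 -0.2908] [ 6.5 10. ] 20.7 [188 108  55]
```

View pics/w26.png

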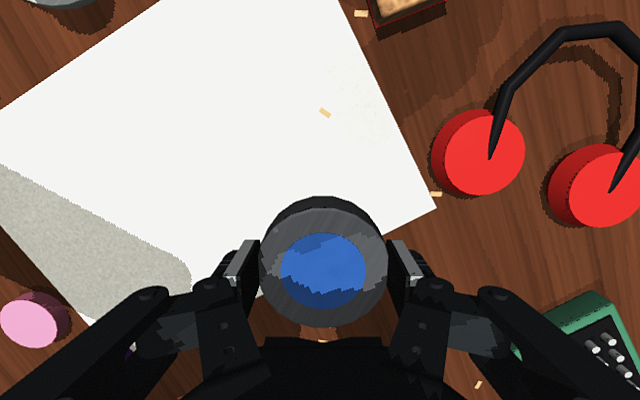

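```bash
python3 -c "
from h import *
s=manip.sense();c=manip.camera_info('wrist')
for v in (267,270): print((ray(c,324,v,s['tcp_pos'][2]-.1605)[:2]-s['tcp_pos'][:2])*1000)"
python3 -m jog '[[[-17,38,0,0],[-19,42,0,0],[-19,42,0,0],[-19,42,0,0],[-19,42,0,0],[-19,42,0,0],[-19,42,0,0],[0,0,0,0]]]' 
python3 -m jog '[[[0,0,0,0],[0,0,0,0],[0,0,0,0],[0,0,0,0],[0,0,0,0],[0,0,0,0],[0,0,0,0],[0,0,0,0]]]' 
python3 -c "from h import *;tilt()"
```

```text
[-0.47300545 -0.3000458 ]
[-1.05587548 -1.74028942]
t: 63.6
tcp_pos: [0.5151, -0.008, 0.345]
tool_rot: [0.982, -0.189, -0.002, 0.0]
force: [0.9, -0.7, -6.5]
finger_gap: 0.71
t: 64.6
tcp_pos: [0.5173, -0.011, 0.3453]
tool_rot: [0.982, -0.191, -0.0, 0.0]
force: [-0.3, -0.5, -5.0]
finger_gap: 0.705
t 64.6 tcp [ 0.5173 -0.011   0.3453] lean deg [-0.05 -0.05] dir -136.0 az -1.2 jaw -22.1 q [-0.24  0.47  1.76 -0.    0.91  0.15]
```

```bash

python3 -m jog '[[[-2,4.5,-15,0],[0,0,-12,0],[0,0,-8,0],[0,0,-4,0],[0,0,-2.5,0],[0,0,0,0],[0,0,0,0],[0,0,0,0]]]' 
python3 -m jog '[[[0,0,0,0],[0,0,0,0],[0,0,0,0],[0,0,0,0],[0,0,20,0],[0,0,40,0],[0,0,30,0],[0,0,0,0]]]' 100
python3 - <<'E'
from h import *
tilt(); s,c,im=look("w27"); print("stack");discs(s,c,im,.142); discs(s,c,im,.142,.02); discs(s,c,im,.012,.065,.05)
E
```

```text
t: 65.6
tcp_pos: [0.5154, -0.0065, 0.304]
tool_rot: [0.982, -0.191, -0.0, 0.0]
force: [-1.0, 0.3, -4.9]
finger_gap: 0.701
t: 66.6
tcp_pos: [0.516, -0.0066, 0.3961]
tool_rot: [0.982, -0.191, 0.003, 0.001]
force: [0.3, 0.1, 0.4]
finger_gap: 1.003
t 66.6 tcp [ 0.516  -0.0066  0.3961] lean deg [ 0.29 -0.12] dir -23.0 az -0.7 jaw -22.1 q [-0.23  0.39  1.71 -0.    1.03  0.16]
stack
[ 0.512  -0.0071] [-4.  -0.5] 32.0 [191 108  56]
[0.557  0.0404] [41. 47.] 20.9 [196 201 194]
[ 0.513  -0.0076] [-3. -1.] 64.7 [103 101  97]
```

View pics/w27.png

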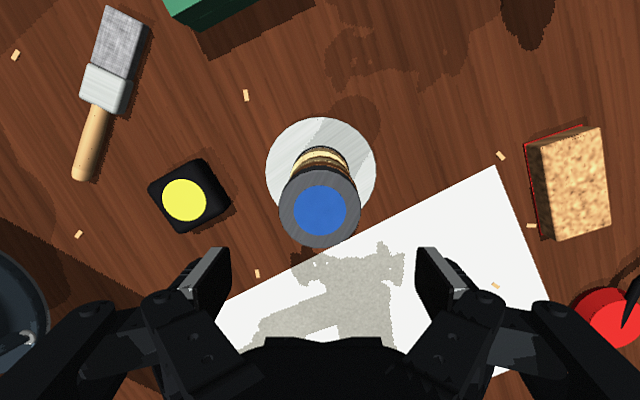

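The weight sits centred: it reads (0.512,-0.007) against (0.513,-0.008) for the plate. Now to the timer tab.

```bash

python3 -m jog '[[[0,35,0,-10.7],[0,38,0,-10.7],[0,38,0,-10.7],[0,38,0,-10.7],[-2,38,-20,-10.7],[-2,38,-20,-10.7],[0,38,-20,-0.5],[0,0,0,0]]]' 60 30
python3 - <<'E'
from h import *
tilt(); s,c,im=look("w28")
hsv=cv2.cvtColor(im,cv2.COLOR_BGR2HSV)
m=cv2.inRange(hsv,np.array([22,110,90]),np.array([35,255,255]))
for ct in cv2.findContours(m,0,2)[0]:
    if cv2.contourArea(ct)<150: continue
    P=np.array([ray(c,u,v,.0975)[:2]*1000 for u,v in ct[:,0]],np.float32)
    print(cv2.boundingRect(ct),cv2.minAreaRect(P))
E
```

```text
t: 67.65
tcp_pos: [0.5098, 0.2583, 0.3304]
tool_rot: [0.728, -0.686, -0.002, 0.003]
force: [-0.4, 0.0, 0.2]
finger_gap: 0.601
t 67.65 tcp [0.5098 0.2583 0.3304] lean deg [-0.43 -0.06] dir -172.0 az 26.9 jaw -86.6 q [0.27 0.55 1.64 0.   0.96 1.78]
(539, 319, 27, 20) ((427.1180114746094, 74.14248657226562), (28.880638122558594, 7.646219730377197), 57.14472198486328)
(318, 172, 18, 66) ((514.6412963867188, 256.8953552246094), (46.64524841308594, 11.587851524353027), 3.1719162464141846)
```

View pics/w28.png

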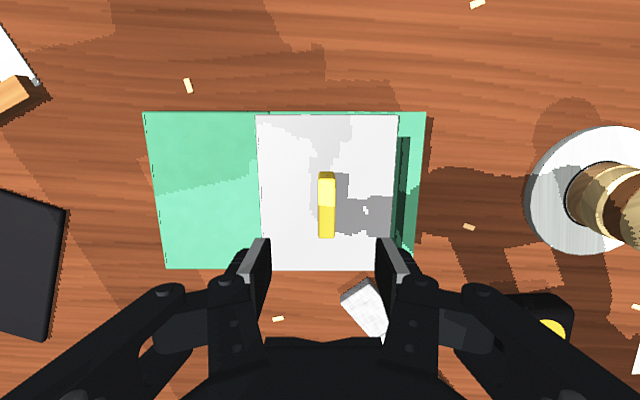

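The tab is at (327,205), about y=0.256, with the cover slightly open already (a recess strip shows at right). I'll descend, grip the tab and slide.

```bash

python3 -m jog '[[[2,-2,-20,0],[0,0,-25,0],[0,0,-20,0],[0,0,-12,0],[0,0,-5,0],[0,0,0,0],[0,0,0,0],[0,0,0,0]]]' 
python3 -m jog '[[[0,0,0,0],[0,0,0,0],[0,0,0,0],[0,0,0,0],[0,0,0,0],[0,0,0,0],[0,0,0,0],[0,0,0,0]]]' 0 30
python3 -m jog '[[[-1,14,0,0],[-1,14,0,0],[-0.5,14,0,0],[-1,14,0,0],[-0.5,10,0,0],[0,4,0,0],[0,0,0,0],[0,0,0,0]]]' 
python3 -c "from h import *;tilt()"
```

```text
t: 68.7
tcp_pos: [0.5135, 0.2546, 0.2524]
tool_rot: [0.727, -0.687, -0.0, -0.0]
force: [0.4, -0.2, -0.3]
finger_gap: 0.603
t: 69.7
tcp_pos: [0.5133, 0.2546, 0.252]
tool_rot: [0.727, -0.687, -0.001, 0.0]
force: [-1.4, 1.0, 6.3]
finger_gap: 0.132
t: 70.7
tcp_pos: [0.5093, 0.3249, 0.252]
tool_rot: [0.727, -0.687, -0.001, -0.0]
force: [-0.8, 1.8, 5.2]
finger_gap: 0.136
t 70.7 tcp [0.5093 0.3249 0.252 ] lean deg [-0.05  0.06] dir 127.0 az 32.5 jaw -86.8 q [0.38 0.7  1.6  0.   0.84 1.9 ]
```

```bash

python3 -m jog '[[[-0.3,3,0,0],[-0.3,3,0,0],[0,0,0,0],[0,0,0,0],[0,0,0,0],[0,0,0,0],[0,0,0,0],[0,0,0,0]]]' 
python3 -m jog '[[[0,0,0,0],[0,0,0,0],[0,0,0,0],[0,0,20,0],[0,0,40,0],[0,0,20,0],[0,-40,0,0],[2,-45,0,0]]]' 50
python3 -m jog '[[[0,0,0,0],[0,0,0,0],[0,0,0,0],[0,0,0,0],[0,0,0,0],[0,0,0,0],[0,0,0,0],[0,0,0,0]]]' 0
python3 - <<'E'
from h import *
tilt(); s,c,im=look("w29")
hsv=cv2.cvtColor(im,cv2.COLOR_BGR2HSV)
print("button r18");g=discs(s,c,im,.058,.018,.12)
m=cv2.inRange(hsv,np.array([22,110,90]),np.array([35,255,255]))
for ct in cv2.findContours(m,0,2)[0]:
    if cv2.contourArea(ct)<150: continue
    P=np.array([ray(c,u,v,.0975)[:2]*1000 for u,v in ct[:,0]],np.float32)
    print(cv2.boundingRect(ct),cv2.minAreaRect(P))
E
```

```text
t: 71.7
tcp_pos: [0.5089, 0.3305, 0.252]
tool_rot: [0.727, -0.687, -0.0, 0.0]
force: [-1.7, 0.1, 5.6]
finger_gap: 0.13
t: 72.7
tcp_pos: [0.5105, 0.2452, 0.3321]
tool_rot: [0.727, -0.686, -0.0, -0.0]
force: [0.2, -1.9, 0.0]
finger_gap: 0.497
t: 73.7
tcp_pos: [0.5107, 0.2455, 0.3318]
tool_rot: [0.727, -0.687, -0.001, 0.0]
force: [0.5, -0.5, 0.8]
finger_gap: 0.0
t 73.7 tcp [0.5107 0.2455 0.3318] lean deg [-0.06  0.03] dir 158.0 az 25.7 jaw -86.8 q [0.25 0.55 1.65 0.   0.95 1.76]
button r18
[0.5117 0.245 ] [ 1.  -0.5] 17.6 [180 253 143]
(512, 320, 42, 29) ((423.7898254394531, 74.68043518066406), (36.96458053588867, 17.2224178314209), 64.9168701171875)
(191, 174, 32, 66) ((510.59344482421875, 326.08770751953125), (47.017677307128906, 18.889678955078125), 3.4232680797576904)
```

View pics/w29.png

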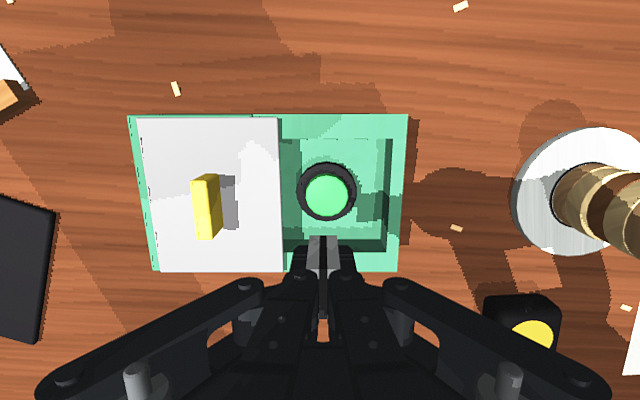

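The button is clear at (327,196) and the cover is well open. Now press it.

```bash

python3 -m jog '[[[0.5,-2,-25,0],[0,0,-30,0],[0,0,-25,0],[0,0,-12,0],[0,0,-3,0],[0,0,0,0],[0,0,0,0],[0,0,0,0]]]' 
python3 -m jog '[[[0,0,-4,0],[0,0,-2,0],[0,0,-2,0],[0,0,-2,0],[0,0,0,0],[0,0,0,0],[0,0,0,0],[0,0,0,0]]]' 
python3 -m jog '[[[0,0,-1,0],[0,0,0,0],[0,0,0,0],[0,0,0,0],[0,0,0,0],[0,0,0,0],[0,0,0,0],[0,0,0,0]]]' 
```

```text
t: 74.75
tcp_pos: [0.5115, 0.2436, 0.2375]
tool_rot: [0.727, -0.687, -0.0, -0.0]
force: [-0.5, 0.4, 1.0]
finger_gap: -0.001
t: 75.75
tcp_pos: [0.5112, 0.2435, 0.2269]
tool_rot: [0.727, -0.687, -0.001, 0.0]
force: [-0.7, -0.7, 3.5]
finger_gap: 0.002
t: 76.75
tcp_pos: [0.5112, 0.2435, 0.2258]
tool_rot: [0.727, -0.687, -0.001, 0.0]
force: [-1.4, -0.1, 4.9]
finger_gap: 0.002
```

```bash

python3 -m jog '[[[0,0,-1,0],[0,0,0,0],[0,0,0,0],[0,0,0,0],[0,0,0,0],[0,0,0,0],[0,0,0,0],[0,0,0,0]]]' 
python3 -m jog '[[[0,0,-1,0],[0,0,-0.5,0],[0,0,0,0],[0,0,0,0],[0,0,0,0],[0,0,0,0],[0,0,0,0],[0,0,0,0]]]' 
```

```text
t: 77.75
tcp_pos: [0.5112, 0.2435, 0.2254]
tool_rot: [0.727, -0.687, -0.0, 0.0]
force: [-2.4, -0.7, 8.8]
finger_gap: -0.0
t: 78.75
tcp_pos: [0.5111, 0.2435, 0.2252]
tool_rot: [0.727, -0.687, -0.0, -0.0]
force: [-4.4, -0.9, 18.5]
finger_gap: -0.001
```

Fully bottomed (position stuck, 18 N). Lift, regrip the tab and close the cover.

```bash

python3 -m jog '[[[0,0,30,0],[0,0,50,0],[0,0,26,0],[0,30,0,0],[-2,40,0,0],[0,17,0,0],[0,0,0,0],[0,0,0,0]]]' 60 30
python3 -m jog '[[[0,0,-20,0],[0,0,-25,0],[0,0,-20,0],[0,0,-10,0],[0,0,-4,0],[0,0,0,0],[0,0,0,0],[0,0,0,0]]]'
python3 -m jog '[[[0,0,0,0],[0,0,0,0],[0,0,0,0],[0,0,0,0],[0,0,0,0],[0,0,0,0],[0,0,0,0],[0,0,0,0]]]' 0 30
python3 -m jog '[[[0.5,-10,0,0],[1,-14,0,0],[0.5,-14,0,0],[1,-14,0,0],[0.5,-12,0,0],[0.5,-8,0,0],[0,-4,0,0],[0,0,0,0]]]' 
python3 -m jog '[[[0.2,-3,0,0],[0.2,-3,0,0],[0,-2,0,0],[0,0,0,0],[0,0,0,0],[0,0,0,0],[0,0,0,0],[0,0,0,0]]]' 
python3 -c "from h import *;tilt()"
```

```text
t: 79.75
tcp_pos: [0.5092, 0.3296, 0.3287]
tool_rot: [0.727, -0.687, -0.001, 0.001]
force: [0.3, -0.6, 1.0]
finger_gap: 0.601
t: 80.75
tcp_pos: [0.5094, 0.3306, 0.2509]
tool_rot: [0.727, -0.687, -0.0, -0.0]
force: [-0.5, 0.4, -0.8]
finger_gap: 0.604
t: 81.75
tcp_pos: [0.5092, 0.3306, 0.2505]
tool_rot: [0.727, -0.687, -0.001, 0.0]
force: [-1.0, 0.3, 4.1]
finger_gap: 0.136
t: 82.75
tcp_pos: [0.5136, 0.2532, 0.2505]
tool_rot: [0.727, -0.687, 0.0, 0.0]
force: [-1.1, -1.0, 6.4]
finger_gap: 0.13
t: 83.75
tcp_pos: [0.514, 0.2458, 0.2505]
tool_rot: [0.727, -0.687, -0.0, 0.0]
force: [-0.5, -0.0, 5.1]
finger_gap: 0.132
t 83.75 tcp [0.514  0.2458 0.2505] lean deg [-0.01  0.  ] dir 171.0 az 25.6 jaw -86.8 q [0.25 0.67 1.69 0.   0.77 1.76]
```

Continue in small steps until the stop is felt.

```bash

python3 -m jog '[[[0,-2,0,0],[0,-1,0,0],[0,0,0,0],[0,0,0,0],[0,0,0,0],[0,0,0,0],[0,0,0,0],[0,0,0,0]]]' | grep -E "tcp|force"
python3 -m jog '[[[0,-2,0,0],[0,-1,0,0],[0,0,0,0],[0,0,0,0],[0,0,0,0],[0,0,0,0],[0,0,0,0],[0,0,0,0]]]' | grep -E "tcp|force"
python3 -m jog '[[[0.2,-1,0,0],[0,-1,0,0],[0,0,0,0],[0,0,0,0],[0,0,0,0],[0,0,0,0],[0,0,0,0],[0,0,0,0]]]' | grep -E "tcp|force"
```

```text
tcp_pos: [0.5141, 0.2431, 0.2505]
force: [0.7, 0.9, 5.0]
tcp_pos: [0.5142, 0.2403, 0.2505]
force: [1.7, -0.0, 6.3]
tcp_pos: [0.5143, 0.2385, 0.2504]
force: [2.7, 1.5, 5.7]
```

```bash

python3 -m jog '[[[0,-1,0,0],[0,-1,0,0],[0,0,0,0],[0,0,0,0],[0,0,0,0],[0,0,0,0],[0,0,0,0],[0,0,0,0]]]' | grep -E "tcp|force"
python3 -m jog '[[[0,-1,0,0],[0,-1,0,0],[0,0,0,0],[0,0,0,0],[0,0,0,0],[0,0,0,0],[0,0,0,0],[0,0,0,0]]]' | grep -E "tcp|force"
python3 -m jog '[[[0,-1,0,0],[0,-1,0,0],[0,0,0,0],[0,0,0,0],[0,0,0,0],[0,0,0,0],[0,0,0,0],[0,0,0,0]]]' | grep -E "tcp|force"
```

```text
tcp_pos: [0.5143, 0.2373, 0.2505]
force: [1.8, 5.0, 4.0]
tcp_pos: [0.5142, 0.2367, 0.2505]
force: [2.1, 12.8, 3.1]
tcp_pos: [0.514, 0.2361, 0.2505]
force: [1.0, 18.1, 2.1]
```

The stop is felt at y≈0.237, 94 mm from the open position. Release, lift away and check.

```bash

python3 -m jog '[[[0,1,0,0],[0,0,0,0],[0,0,0,0],[0,0,0,0],[0,0,20,0],[0,0,40,0],[0,0,40,0],[0,40,10,0]]]' 60
python3 -m jog '[[[0,30,10,0],[-10,50,0,0],[-20,50,0,0],[-20,50,0,0],[-20,50,0,0],[-20,50,0,0],[0,0,0,0],[0,0,0,0]]]' 
python3 - <<'E'
from h import *
tilt(); c=manip.camera_info("top"); im=manip.snapshot("top")[:,:,::-1].copy(); cv2.imwrite("pics/topE.png",im)
hsv=cv2.cvtColor(im,cv2.COLOR_BGR2HSV)
def box(name,lo,hi,roi,z):
    m=cv2.inRange(hsv,np.array(lo),np.array(hi)); k=np.zeros_like(m); x0,x1,y0,y1=roi; k[y0:y1,x0:x1]=m[y0:y1,x0:x1]
    ct=max(cv2.findContours(k,0,2)[0],key=cv2.contourArea)
    print(name,cv2.minAreaRect(np.array([ray(c,u,v,z)[:2] for u,v in ct[:,0]],np.float32)*1000))
box("tab",[22,120,120],[35,255,255],(185,240,195,235),.0975)
box("cover",[0,0,90],[180,40,255],(180,250,180,250),.0695)
topstack(.142)
cv2.imwrite("pics/sceneE.png",manip.snapshot("scene")[:,:,::-1])
E
```

```text
t: 90.75
tcp_pos: [0.5149, 0.2721, 0.3633]
tool_rot: [0.725, -0.688, 0.001, -0.002]
force: [0.5, -0.1, -0.6]
finger_gap: 0.6
t: 91.75
tcp_pos: [0.4238, 0.553, 0.3697]
tool_rot: [0.727, -0.687, -0.0, 0.001]
force: [0.4, -0.3, 1.2]
finger_gap: 0.602
t 91.75 tcp [0.4238 0.553  0.3697] lean deg [-0.1  -0.07] dir -145.0 az 52.5 jaw -86.8 q [0.76 0.66 1.27 0.   1.21 2.27]
tab ((511.63238525390625, 235.4732208251953), (41.5357780456543, 9.68204402923584), 1.8268606662750244)
cover ((512.5860595703125, 236.6011962890625), (126.09024810791016, 105.1290054321289), 3.297240972518921)
top r 15.4 at stack z [ 0.503  -0.0146] at .012 [ 0.5185 -0.012 ]
```

View pics/topE.png

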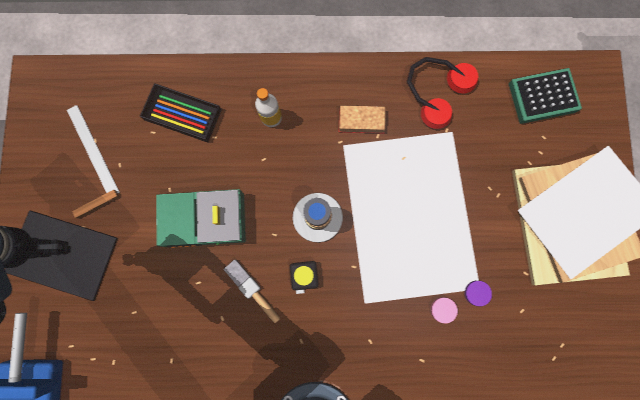

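The final top view shows the stack with the blue dot at (317,212) on the plate at (317,217), the cover shut over the recess, and the bystanders unmoved. One numeric check on the dot, then hand in.

```bash
python3 - <<'E'
from h import *
c=manip.camera_info("top"); im=cv2.imread("pics/topE.png"); hsv=cv2.cvtColor(im,cv2.COLOR_BGR2HSV)
m=cv2.inRange(hsv,np.array([100,90,60]),np.array([125,255,255])); k=np.zeros_like(m); k[195:235,295:340]=m[195:235,295:340]
M=cv2.moments(k,True); print(M["m00"],ray(c,M["m10"]/M["m00"],M["m01"]/M["m00"],.142))
print(manip.sign_off())
E
```

```text
241.0 [ 0.51312138 -0.01051076  0.142     ]
the job is handed in; nothing more can be done
None
```

I stacked all six discs on the plate, with the steel weight on top, and then opened the cover, pressed the start button and shut the cover again. The job was handed in at about 92 s.

**Final checks**
- **Stack:** the top camera put the weight's blue dot at (0.513, -0.0105) and the plate centre at about (0.514, -0.008), so it is about 2–3 mm off. The wrist camera had shown about 1 mm. One rough circle fit on the stack in the top view disagreed, reading (0.503, -0.015). I judged it a false fit because its radius didn't match the weight.
- **Button:** it bottomed out, with the position stuck and 18 N on the fingers.
- **Cover:** it met its stop at 18 N after 94 mm of closing travel. In the last picture it sits centred over the recess.
- **Bench:** in the last picture the other items look unmoved and the glue bottle is standing.

**What went wrong on the way**
- One pale disc was knocked about 5 cm aside before I reached it. I found it again and gripped it with the jaws turned.
- My first attempt at that turn ran joint 6 to its limit and left the tool tilted by 11°. I straightened it against the reach limit, high up and clear of everything.
- The fifth disc looked about 5 mm off, so I gripped it again and shifted it. Afterwards it measured within 2–3 mm.

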